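# Take the tube cassette off the peristaltic pump

### The arm

A 6-joint arm with a two-finger parallel gripper is mounted at the origin on the work surface. World frame = base frame: x ahead of the robot, y to its left, z up, the work surface at z = 0. Lengths are in m, angles in degrees, forces in N, time in s.
With the tool pointing down it reaches from about 0.375 to 0.9 m from the base axis. Payload 3.1 kg.
Tool frame: the origin (TCP) lies midway between the tips of the shut fingers; the grasp point (between the pads) lies bot.pinch_z behind it (bot.pinch_z is the distance from the TCP to the grasp point, in m); y points along the fingers, x is the direction in which the jaws open and shut, and the axes are right-handed (so a half turn about y gives the same grasp; the last joint's range is limited). The gripper opens to 87 mm and grips with 3 to 60 N. Pads are 19 mm wide; open, the fingers measure 117 mm over their backs; the gripper's body (75 mm by 190 mm) begins 51 mm behind the grasp point.
Start: joints at [54.345, 30.224, 82.088, -0, 67.689, -10.227], TCP at [0.268, 0.564, 0.223] pointing down, gripper open.
Joint ranges: [-176.69, 176.69], [-43.24, 126.21], [12.49, 139.97], [-82, 262], [0, 151.66], [-163.58, 163.58]. Speed limits (degrees/s): [159.86, 159.86, 180, 180, 180, 180].

### API

Orientations are given as a 3x3 rotation matrix whose columns are the frame's x, y, z axes.
In Python, from cell import bot gives the robot as it stands.
- The arm moves only by the shell command python3 -m creep 'ROWS'. ROWS is text: rows parted by semicolons, each of 7 numbers parted by spaces: the opening in per cent of the stroke, from 0 (shut) to 100 (fully open), then the shift along the tool's x, y, z in m, then the turn, a rotation vector about the tool's x, y, z in rad. A call has 1 to 12 rows; each row shifts and turns the commanded pose from where the row before left it, along the tool's axes as they then stand; what a row does not reach is not made up. A row lasts 1/10 s, in which the tool goes at most 50 mm and 8.59 degrees, less where a joint would pass 70% of its speed; a pose out of reach is approached as far as the arm can. A call with a gripper value outside its range is refused whole. The fingers move at their own pace and stop on an object; the grip force is fixed at half the most. Time passes only in rows, so rows that do not move let the fingers close. It gives the time, the measured TCP pose, the force and the opening at its end, in the units of the state.
- bot.get_obs(): the state, without advancing time (a new reading comes with each control period).
- bot.get_image(name): name is "side" or "top"; returns the picture (420x560x3 uint8, blue, green, red); there is no depth.
- bot.camera_info(name): a dict with "intrinsics" (3x3 intrinsics, pixels), "k1" (the pictures are not rectified: a ray, as slopes to the right and down, at radius r is drawn at 1 + k1 r^2 times it, then the intrinsics apply), "eye" and "attitude" of the camera in the world. Camera axes: x right, y up, looking along -z (the intrinsics and any distortion apply to the point x, -y, -z); pixel columns grow to the right and rows downward; lengths in m; the calibration is good to about 2 mm. A picture is of the moment at which its call begins. camera_info takes no time and is no camera call.
- bot.sign_off(): hands the job in, once; it reports no verdict.
The state is a dict: "clock": time; "q": joint angles; "joint_velocities": joint speeds; "effort": joint torques, N m; "eef_pos": TCP position; "tool_rot": TCP orientation; "ft_force": force on the tool from outside, world axes, zero at the start; "wrist_torque": the same for the moment, N m; "gripper_width": opening from 0.0 (shut) to 1.0 (fully open).
Only numpy, scipy, OpenCV 4.12 (cv2) and the standard library are available. Lean on these libraries where they do the work, as an engineer would, in place of code of your own. Each camera call takes 0.05 s, during which the arm holds its last target.

### The job

The tube cassette on the peristaltic pump is due for a change. Swing the amber guard back off the pump head until it lies over the pump's case, press the cassette's orange snap tab in while raising that end so that it comes off its catch without being forced, then unhook the cassette, lift it off and lay it gently in the steel tray, flat and the right way up; leave the other things on the bench as they stand.

Things in the scene. Friction and masses are not known exactly. Their poses are not given: they have to be found in the camera images.
- pump: Peristaltic pump, fixed to the bench; place and yaw vary. Origin on the bench below the middle of the seated cassette; z up, -x out of its front, +y to the cassette's tab end. White drive case at x 63 to 255, y -120 to 150 mm, top z = 125 mm; dark roller head before it at x -30 to 63, y -112 to 92 mm.
- head_bed (a point): On the head, below the seated cassette's middle, level with the two flat beds (80 mm above the bench) on which its feet stand; axes as the pump's. Rotor here, x -22 to 18 mm, top 14 mm above this point. Beside the cassette's middle (|y| under 25 mm) fingers find room down to 25 mm below this point, 45 mm to the case. Ribs 6 mm high hold the feet sideways, 1.5 mm play.
- catch_ledge (a point): Middle of the inner edge (facing the cassette) of the steel catch ledge, on its top: pump x 0, y 67, z 106 mm. The ledge is 38 mm wide (x), 17 mm deep (y 67 to 84 mm), 4.5 mm thick, on a post below its outer part; nothing on the pump stands higher from there outward.
- hook_bar (a point): Middle of the inner lower edge of the steel hook bar at the end away from the tab: pump x 0, y -55.5, z 94 mm. The bar runs outward to y -78 mm, is 6 mm high (z 94 to 100 mm) and 38 mm wide. The cassette's tongue is caught beneath it. A stop rib 3.5 mm high below it keeps the foot from sliding outward (1 mm play).
- guard (a joint): Swing (rad) of the amber guard, a flat plate 72 x 200 mm, 4 mm thick, on an upright pin near its rear corner. 0: closed over the cassette (pump x -30 to 42, y -110 to 90, z 138 to 142 mm), starts at 0 to 0.09; grows as the free (tab) end swings back (+x) over the case; stop at 1.9. Stiff hinge (0.12 N m), stays where left. Closed, it keeps the tab end from rising off its catch.
- guard_pin (a point): The guard's pin: pump x 30, y -95, z 140 mm. The frame given turns not with the guard: it is the pump's.
- guard_flange (a point): Middle of the outer face of the orange upturned flange near the guard's free front corner: 70 mm long, 4 mm thick, 20 mm high (z 142 to 162 mm above the bench; this point 152). Frame turns with the guard and is the pump's when closed; from the pin it lies 60 mm to -x and 145 mm to +y in it. Push its face towards its own +x.
- cassette_mid (a point): Centre of the white tube cassette (loose, about 0.18 kg): a bridge-shaped block 104 long (y), 36 wide (x), 34 mm high, point half-way up, 97 mm above the bench when seated; +y to the tab, z up. 20 mm long feet at both ends, arched between (top 12 mm thick). Tongue at its -y end, 9 mm out, 6 to 12 mm above its underside, 5.5 mm of it under the hook bar.
- cassette: The same cassette; origin at the centre of its underside, 17 mm below cassette_mid, same axes. To unhook it, tilt it up further about the lower edge of its -y foot (about 0.3 rad from level) until the tab's foot, level with the underside, has risen above the catch ledge, then draw it 7 mm or more towards +y and lift.
- tab_press (a point): Press point on the outer face of the orange snap tab (26 wide, 4 mm thick) at the cassette's +y end: 66 mm from its middle, 122 mm above the bench when seated. Spring: 2 N at first, 5 N at the stop, 11 mm in (-y). A thumb lip begins 6 mm above, is 4 mm thick and stands 4 mm out. Press in and keep pressed while that end is raised 11 mm or more by the lip or by friction (1 to 2 N).
- latch_tab (a joint): Angle of the tab about its foot, 38 mm below tab_press (rad): 0 sprung out, grows when pressed in, stop 0.30. Its nose sits under the ledge (1.5 mm play) and clears it above 0.22. Let go after the end is raised, the nose comes out over the ledge and the cassette rests on it, ajar, that end about 9 mm up; 8 N down would snap it in again.
- tray: Open steel tray, fixed to the bench, 210 (x) x 150 (y) x 28 mm, walls and floor 3 mm; it stands on one side of the pump or the other, yaw varies. Origin: centre of its underside; its inner floor is at z = 3 mm.
- tube_rack: Blue rack of capped tubes, 210 x 88 mm, 140 mm high; loose, stands on the other side of the pump from the tray. Origin: centre of underside.
- measuring_cylinder: Tall measuring cylinder, 48 mm across, 235 mm high, loose. Origin: centre of underside.
- flask: Conical flask, 96 mm across the foot, 154 mm high, loose. Origin: centre of underside.
- wash_bottle: White wash bottle with red cap and bent spout, 72 mm across, 220 mm high, loose. Origin: centre of underside.
- reagent_bottle: Amber bottle with red cap, 80 mm across, 165 mm high, loose. Origin: centre of underside.
- beaker: Glass beaker, 74 mm across, 95 mm high, loose. Origin: centre of underside.
- reel: Black flanged reel lying flat, 76 mm across, 28 mm high, loose, in front of the pump. Origin: centre of underside.

How it is judged:
By the outcome, as a careful person would: the job done as asked, in the order asked, and still so for the second after the job is handed in, with the robot touching nothing.
It also fails if it takes over 69 s, if anything falls off the work surface, if the arm or the gripper's body presses on something with over 40 N, if the wrist force passes 120 N, or if a joint passes its speed limit or range.

## Working session

There is one attempt and no reset: what is moved stays moved. The work goes in short steps, Python scripts to look and compute and a shell command to move; the robot and the scene stay as the last step left them, time stands still between calls to the robot, and variables do not carry over. Pictures are saved under pics/ and viewed, and the job is handed in when it is done.

```bash
ls -la; mkdir -p pics; python3 - <<'E'
from cell import bot
import cv2, numpy as np
print(bot.pinch_z)
print({k:np.round(v,3) for k,v in bot.get_obs().items()})
for n in("side","top"):
    im=bot.get_image(n); cv2.imwrite(f"pics/{n}0.png",im)
    ci=bot.camera_info(n); print(n,{k:np.round(v,4).tolist() for k,v in ci.items()})
E
```

```text
total 12
drwxr-xr-x  3 agent agent 4096 Dec  7 06:23 .
drwxr-xr-x 23 root  root  4096 Dec  7 06:23 ..
drwxr-xr-x  2 agent agent 4096 Dec  7 06:23 pics
0.0187
{'clock': np.float64(0.0), 'q': array([ 54.346,  30.279,  82.156,   0.   ,  67.686, -10.228]), 'joint_velocities': array([-0.003,  0.043, -0.016,  0.026,  0.036,  0.018]), 'effort': array([ -0.   , -44.005, -17.659,   0.063,   0.058,  -0.   ]), 'eef_pos': array([0.268, 0.564, 0.222]), 'tool_rot': array([[ 0.429, -0.001, -0.903],
       [ 0.903, -0.002,  0.429],
       [-0.002, -1.   ,  0.   ]]), 'ft_force': array([1.138, 0.213, 0.63 ]), 'wrist_torque': array([-0.012, -0.035,  0.012]), 'gripper_width': np.float64(1.002)}
side {'intrinsics': [[507.1086, 0.0, 278.379], [0.0, 507.1086, 207.1817], [0.0, 0.0, 1.0]], 'k1': 0.0097, 'eye': [-0.0535, -0.8179, 1.1516], 'attitude': [[0.8128, 0.4279, -0.3953], [-0.5824, 0.5815, -0.568], [-0.0132, 0.6919, 0.7218]]}
top {'intrinsics': [[509.251, 0.0, 278.4077], [0.0, 509.251, 198.3566], [0.0, 0.0, 1.0]], 'k1': -0.0746, 'eye': [0.3971, -0.0174, 1.7058], 'attitude': [[-0.0189, 0.9972, -0.072], [-0.9998, -0.0184, 0.008], [0.0066, 0.0721, 0.9974]]}
```

View pics/side0.png

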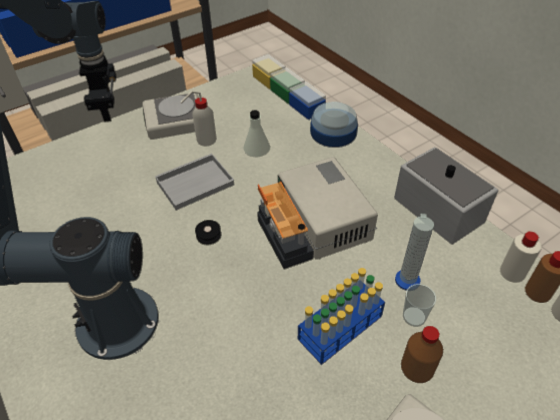

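View pics/top0.png

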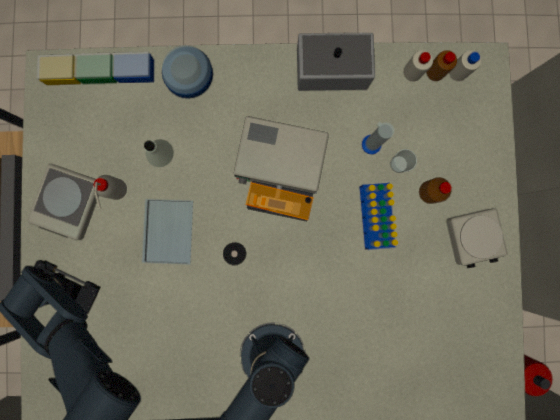

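```bash
cat > h.py <<'E'
import numpy as np, cv2
from cell import bot
CI={n:bot.camera_info(n) for n in("side","top")}
def ray(n,u,v):
    c=CI[n];K=np.array(c["intrinsics"]);x=(u-K[0,2])/K[0,0];y=(v-K[1,2])/K[1,1]
    r=np.hypot(x,y);rr=r
    for _ in range(20): rr=r/(1+c["k1"]*rr*rr)
    s=rr/r if r>0 else 1
    d=np.array(c["attitude"])@np.array([x*s,-y*s,-1]);return np.array(c["eye"]),d/np.linalg.norm(d)
def onz(n,u,v,z):
    e,d=ray(n,u,v);return e+d*(z-e[2])/d[2]
def proj(n,p):
    c=CI[n];K=np.array(c["intrinsics"]);q=np.array(c["attitude"]).T@(np.array(p)-np.array(c["eye"]))
    x,y=q[0]/-q[2],-q[1]/-q[2];f=1+c["k1"]*(x*x+y*y);return np.array([K[0,0]*x*f+K[0,2],K[1,1]*y*f+K[1,2]])
def tri(us,ut):
    A=np.zeros((3,3));b=np.zeros(3)
    for n,u in(("side",us),("top",ut)):
        e,d=ray(n,*u);P=np.eye(3)-np.outer(d,d);A+=P;b+=P@e
    return np.linalg.solve(A,b)
def crop(src,box,s,name):
    im=cv2.imread(src);x0,y0,x1,y1=box
    cv2.imwrite(name,cv2.resize(im[y0:y1,x0:x1],None,fx=s,fy=s,interpolation=cv2.INTER_CUBIC))
E
python3 - <<'E'
from h import *
crop("pics/top0.png",(225,105,345,230),5,"pics/tc0.png")
crop("pics/side0.png",(245,150,385,270),5,"pics/sc0.png")
E
```

```text
(no output)
```

View pics/tc0.png

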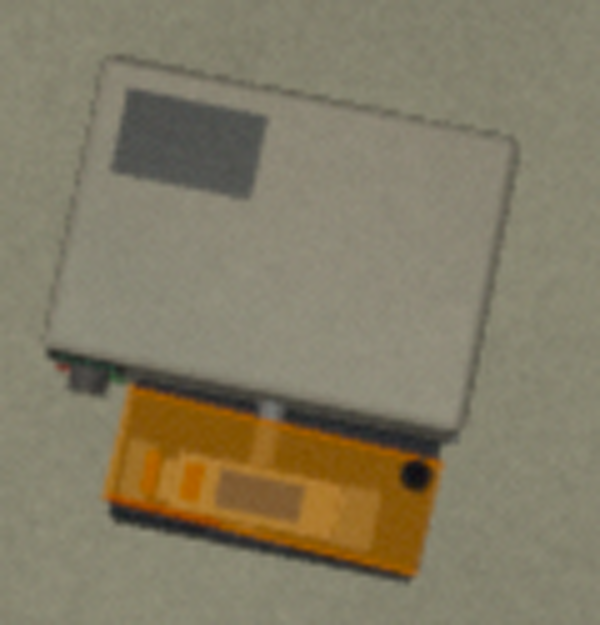

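View pics/sc0.png

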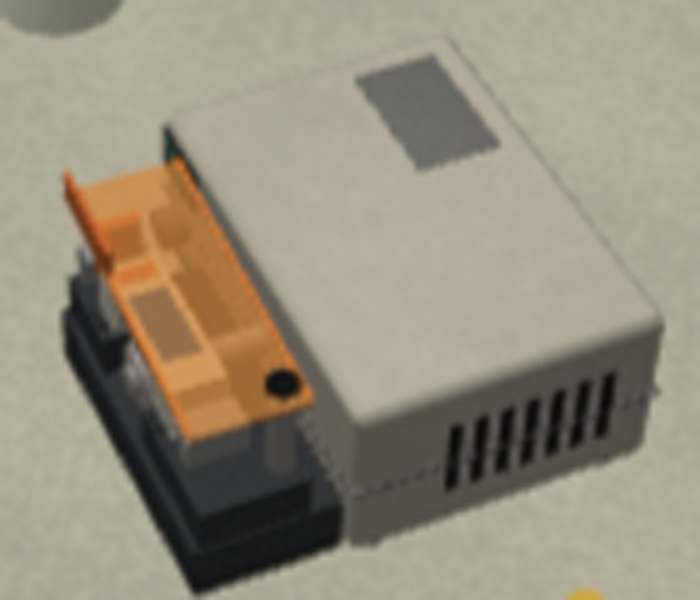

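```bash
cat >> h.py <<'E'
from scipy.optimize import least_squares
def fitpose(obs,p0):
    # obs: list of (cam,(u,v),(x,y,z)) ; returns x,y,yaw
    def f(p):
        c,s=np.cos(p[2]),np.sin(p[2]);r=[]
        for n,uv,q in obs:
            w=[p[0]+c*q[0]-s*q[1],p[1]+s*q[0]+c*q[1],q[2]];r+=list(proj(n,w)-uv)
        return np.array(r)
    o=least_squares(f,p0,loss="soft_l1");return o.x,f(o.x).reshape(-1,2)
E
python3 - <<'E'
from h import *
t=lambda x,y:(225+x/5-.4,105+y/5-.4); s=lambda x,y:(245+x/5-.4,150+y/5-.4)
C=[(.255,.15,.125),(.255,-.12,.125),(.063,-.12,.125),(.063,.15,.125)]
T=[t(105,57),t(518,138),t(462,438),t(47,350)]; S=[s(445,35),s(663,320),s(362,425),s(163,122)]
ot=[("top",u,c) for u,c in zip(T,C)]; os=[("side",u,c) for u,c in zip(S,C)]
for o in(ot,os,ot+os):
    p,r=fitpose(o,[.6,0,0]); print(np.round(p,4),np.round(r,1).tolist())
print("pin",tri(s(282,383),t(416,475)))
print("guard flange corner +y tri",tri(s(68,178),t(105,500)))
crop("pics/top0.png",(135,190,205,275),7,"pics/tt0.png")
crop("pics/side0.png",(150,150,240,210),7,"pics/ts0.png")
E
```

```text
[ 0.4933 -0.0215 -0.2177] [[-0.4, -0.3], [1.0, 0.2], [0.5, -0.2], [-1.3, 0.3]]
[ 0.4939 -0.0245 -0.2133] [[-0.1, -0.8], [2.0, 0.3], [-0.3, 0.9], [-0.6, -1.1]]
[ 0.4936 -0.0229 -0.2161] [[-0.1, -0.4], [1.3, 0.0], [0.9, -0.4], [-0.9, 0.3], [-0.3, -1.0], [1.5, 0.2], [-0.9, 0.6], [-0.9, -1.3]]
pin [ 0.5040231  -0.11992706  0.14748096]
guard flange corner +y tri [0.49336538 0.06950048 0.1574118 ]
```

View pics/tt0.png

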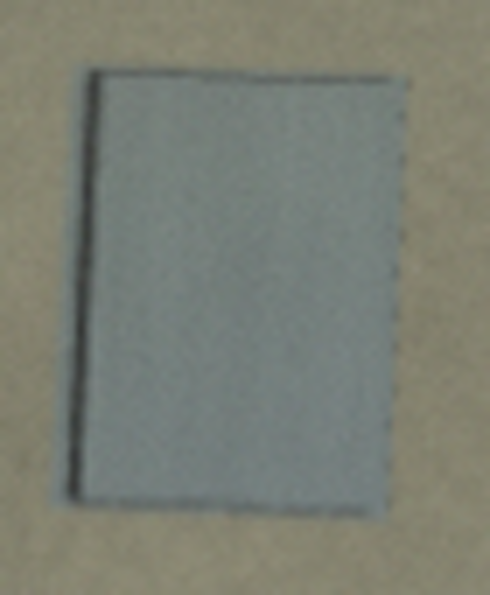

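View pics/ts0.png

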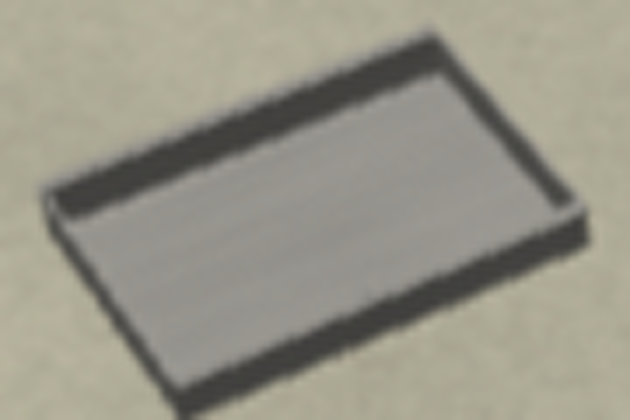

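```bash
python3 - <<'E'
from h import *
t=lambda x,y:(135+x/7-.4,190+y/7-.4); s=lambda x,y:(150+x/7-.4,150+y/7-.4)
C=[(.105,.075,.028),(.105,-.075,.028),(-.105,-.075,.028),(-.105,.075,.028)]
T=[t(80,66),t(409,77),t(388,518),t(53,505)]; S=[s(432,28),s(588,208),s(180,392),s(42,192)]
ot=[("top",u,c) for u,c in zip(T,C)]; os=[("side",u,c) for u,c in zip(S,C)]
for o in(ot,os,ot+os):
    p,r=fitpose(o,[.4,.3,0]); print(np.round(p,4),np.round(r,1).tolist())
for nm,u in dict(wash=(105,187),flask=(160,155),reel=(234,253),rack=(378,217),cyl=(372,148),beaker=(400,162)).items(): print(nm,onz("top",*u,.03).round(3))
E
```

```text
[ 0.4166  0.3359 -0.056 ] [[0.9, -0.5], [-1.1, -0.4], [-1.1, 0.4], [1.4, 0.4]]
[ 0.4175  0.3344 -0.0351] [[0.5, 0.5], [0.3, -0.5], [-0.2, -0.6], [-0.5, 0.7]]
[ 0.4171  0.335  -0.0454] [[0.8, -0.4], [-1.1, -0.8], [-0.5, 0.0], [2.0, 0.5], [0.7, 0.5], [0.0, -0.3], [-0.8, -0.7], [-0.6, 0.4]]
wash [0.567 0.545 0.03 ]
flask [0.67  0.361 0.03 ]
reel [0.341 0.118 0.03 ]
rack [ 0.45  -0.359  0.03 ]
cyl [ 0.681 -0.346  0.03 ]
beaker [ 0.632 -0.439  0.03 ]
```

```bash
cat >> h.py <<'E'
from scipy.spatial.transform import Rotation as Ro
PP=np.array([.4938,-.0222]); PY=-.216
c_,s_=np.cos(PY),np.sin(PY)
RP=np.array([[c_,-s_,0],[s_,c_,0],[0,0,1]])
def W(x,y,z): return RP@np.array([x,y,z])/1000+np.array([PP[0],PP[1],0])
def P(w): return (RP.T@(np.array(w)-np.array([PP[0],PP[1],0])))*1000
def st():
    o=bot.get_obs();return np.array(o["eef_pos"]),np.array(o["tool_rot"]),o
def go(pos=None,R=None):
    p,Rc,o=st()
    print("t",round(float(o["clock"]),2),"tcp pump mm",P(p).round(1),"F pump",(RP.T@o["ft_force"]).round(1),"w",round(float(o["gripper_width"]),3),"q",np.round(o["q"],1))
    if pos is not None: print("shift(tool,m)",(Rc.T@(np.array(pos)-p)).round(4))
    if R is not None: print("turn(rad)",Ro.from_matrix(Rc.T@R).as_rotvec().round(4))
E
python3 - <<'E'
from h import *
x=RP@[0,1,0];y=np.array([0,0,-1.]);R=np.c_[x,y,np.cross(x,y)]
go(W(-60,58,240),R); go(W(-60,58,150))
E
```

```text
t 0.1 tcp pump mm [-346.2  524.1  221.7] F pump [0.8 1.1 1. ] w 1.0 q [ 54.3  30.3  82.1  -0.   67.7 -10.2]
shift(tool,m) [-0.3895 -0.0177 -0.3841]
turn(rad) [-0.0005 -0.2278 -0.0018]
t 0.1 tcp pump mm [-346.2  524.1  221.7] F pump [0.8 1.1 1. ] w 1.0 q [ 54.3  30.3  82.1  -0.   67.7 -10.2]
shift(tool,m) [-0.3893  0.0723 -0.3841]
```

```bash
python3 -m creep '0 -.032 -.0015 -.032 0 0 0;0 -.032 -.0015 -.032 0 0 0;0 -.032 -.0015 -.032 0 0 0;0 -.032 -.0015 -.032 0 0 0;0 -.032 -.0015 -.032 0 0 0;0 -.032 -.0015 -.032 0 0 0;0 -.032 -.0015 -.032 0 0 0;0 -.032 -.0015 -.032 0 0 0;0 -.032 -.0015 -.032 0 0 0;0 -.032 -.0015 -.032 0 0 0;0 -.032 -.0015 -.032 0 0 0;0 -.032 -.0015 -.032 0 0 0'; python3 - <<'E'
from h import *
x=RP@[0,1,0];y=np.array([0,0,-1.]);R=np.c_[x,y,np.cross(x,y)]
go(W(-60,58,240),R)
E
```

```text
clock: 1.3
eef_pos: [0.4503, 0.051, 0.2405]
tool_rot: [[0.43, -0.0, -0.903], [0.903, 0.0, 0.43], [0.0, -1.0, 0.0]]
ft_force: [0.4, 1.0, -0.9]
gripper_width: 0.033
t 1.3 tcp pump mm [-58.2  62.2 240.5] F pump [ 0.2  1.  -0.9] w 0.033 q [ -7.7  15.5 104.5   0.   60.  -72.3]
shift(tool,m) [-0.0045  0.0005  0.0008]
turn(rad) [-3.00e-04 -2.28e-01  1.00e-04]
```

```bash
python3 -m creep '0 -.0045 0 0 0 -.114 0;0 0 0 0 0 -.114 0;0 0 .03 0 0 0 0;0 0 .03 0 0 0 0;0 0 .03 0 0 0 0;0 0 0 0 0 0 0'; python3 - <<'E'
from h import *
go(W(-40,55,150))
for n in("side","top"): cv2.imwrite(f"pics/{n}1.png",bot.get_image(n))
crop("pics/side1.png",(225,130,345,250),5,"pics/sc1.png")
crop("pics/top1.png",(225,105,345,230),5,"pics/tc1.png")
E
```

```text
clock: 1.9
eef_pos: [0.4452, 0.049, 0.1476]
tool_rot: [[0.214, -0.009, -0.977], [0.977, 0.001, 0.214], [-0.001, -1.0, 0.009]]
ft_force: [-1.0, 0.2, -0.0]
gripper_width: 0.005
t 1.9 tcp pump mm [-62.7  59.1 147.6] F pump [-1. -0. -0.] w 0.005 q [ -8.1  24.1 110.9   0.   45.5 -85.7]
shift(tool,m) [-0.0041 -0.0026 -0.0227]
```

View pics/sc1.png

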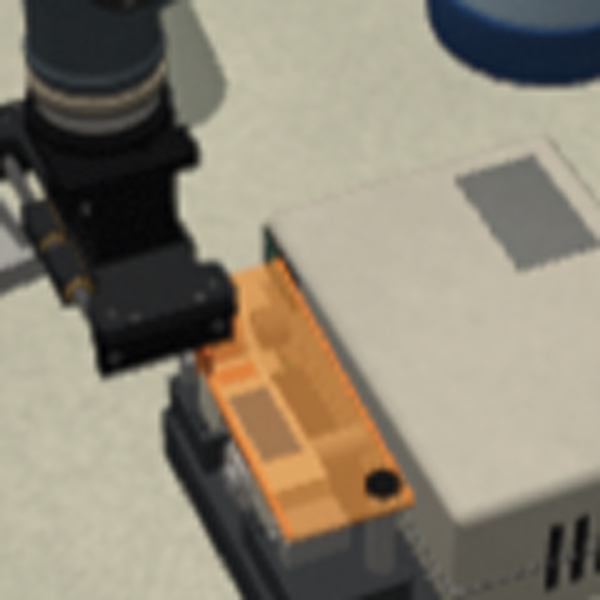

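View pics/tc1.png

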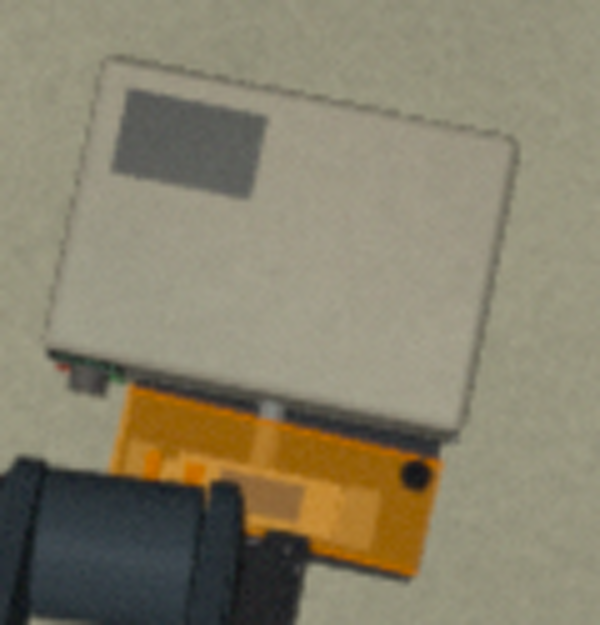

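```bash
python3 -m creep '0 -.002 -.0025 -.012 0 0 0;0 -.002 0 -.011 0 0 0;0 .0062 0 -.0153 0 .1 0;0 .0062 0 -.0153 0 .1 0;0 .0062 0 -.0153 0 .1 0;0 .0062 0 -.0153 0 .1 0;0 .0062 0 -.0153 0 .1 0;0 .0062 0 -.0153 0 .1 0'; python3 - <<'E'
from h import *
go()
for n in("side",): cv2.imwrite(f"pics/{n}2.png",bot.get_image(n))
crop("pics/side2.png",(225,130,385,250),5,"pics/sc2.png")
E
```

```text
clock: 2.8
eef_pos: [0.5691, 0.0316, 0.1544]
tool_rot: [[0.731, 0.002, -0.682], [0.682, -0.0, 0.731], [0.001, -1.0, -0.001]]
ft_force: [-1.6, -0.6, -0.1]
gripper_width: 0.009
t 2.8 tcp pump mm [ 62.   68.7 154.4] F pump [-1.4 -0.9 -0.1] w 0.009 q [ -8.   31.   94.    0.   54.9 -51.1]
```

View pics/sc2.png

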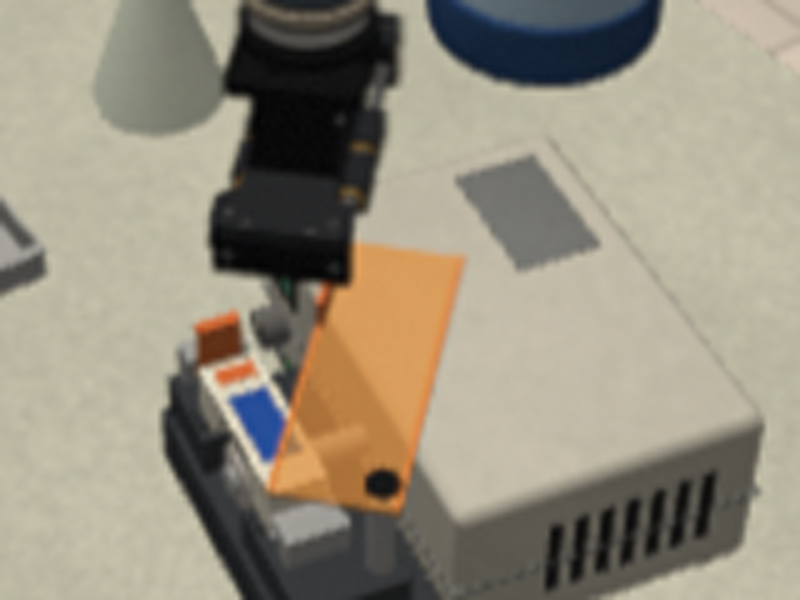

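```bash
python3 -m creep '0 .0062 .003 -.0153 0 .1 0;0 .0062 0 -.0153 0 .1 0;0 .0062 0 -.0153 0 .1 0;0 .0062 0 -.0153 0 .1 0;0 .0062 0 -.0153 0 .1 0;0 .0062 0 -.0153 0 .1 0'; python3 - <<'E'
from h import *
go()
p,R,o=st(); th=-.216+np.pi/2-np.arctan2(R[1,0],R[0,0]);v=P(p)[:2]-[30,-95]
c,s=np.cos(th),np.sin(th);print("th",th,"guard-frame tcp",c*v[0]-s*v[1],s*v[0]+c*v[1])
E
```

```text
clock: 3.45
eef_pos: [0.6441, -0.0298, 0.1511]
tool_rot: [[0.988, 0.001, -0.152], [0.152, 0.0, 0.988], [0.001, -1.0, 0.0]]
ft_force: [-1.0, 0.2, -0.7]
gripper_width: 0.007
t 3.45 tcp pump mm [148.4  24.8 151.1] F pump [-1.  -0.1 -0.7] w 0.007 q [-12.6  36.4  82.9   0.   60.7 -21.3]
th 1.2020341655142768 guard-frame tcp -69.0555609811835 153.61800901361113
```

Tracking the arc well; go on to about 1.8 rad.

```bash
python3 -m creep '0 .0062 0 -.0153 0 .1 0;0 .0062 0 -.0153 0 .1 0;0 .0062 0 -.0153 0 .1 0;0 .0062 0 -.0153 0 .1 0;0 .0062 0 -.0153 0 .1 0;0 .0062 0 -.0153 0 .1 0;0 0 0 0 0 0 0'; python3 - <<'E'
from h import *
go()
p,R,o=st(); th=-.216+np.pi/2-np.arctan2(R[1,0],R[0,0]);v=P(p)[:2]-[30,-95]
c,s=np.cos(th),np.sin(th);print("th",th,"guard-frame tcp",c*v[0]-s*v[1],s*v[0]+c*v[1])
E
python3 -m creep '0 0 0 .015 0 0 0;0 0 -.03 .03 0 0 0;0 0 -.04 .02 0 0 0;0 0 -.04 .0 0 0 0;0 0 0 0 0 0 0'
python3 - <<'E'
from h import *
go()
for n in("side","top"): cv2.imwrite(f"pics/{n}3.png",bot.get_image(n))
crop("pics/side3.png",(225,130,385,250),5,"pics/sc3.png")
crop("pics/top3.png",(225,105,345,230),5,"pics/tc3.png")
E
```

```text
clock: 4.15
eef_pos: [0.6721, -0.1256, 0.1512]
tool_rot: [[0.902, 0.003, 0.431], [-0.431, -0.002, 0.902], [0.003, -1.0, -0.0]]
ft_force: [0.5, -0.8, -0.2]
gripper_width: 0.006
t 4.15 tcp pump mm [196.3 -62.8 151.2] F pump [ 0.6 -0.7 -0.2] w 0.006 q [-19.9  39.1  76.8  -0.   63.9   5.7]
th 1.8006768427429465 guard-frame tcp -69.2639635952217 154.57659241392983
clock: 4.65
eef_pos: [0.7035, -0.0618, 0.2683]
tool_rot: [[0.905, 0.015, 0.425], [-0.425, -0.003, 0.905], [0.015, -1.0, 0.004]]
ft_force: [0.0, -0.7, -0.1]
gripper_width: 0.007
t 4.65 tcp pump mm [213.3   6.3 268.3] F pump [ 0.2 -0.6 -0.1] w 0.007 q [-14.1  34.2  66.9   0.   78.1  11.1]
```

View pics/sc3.png

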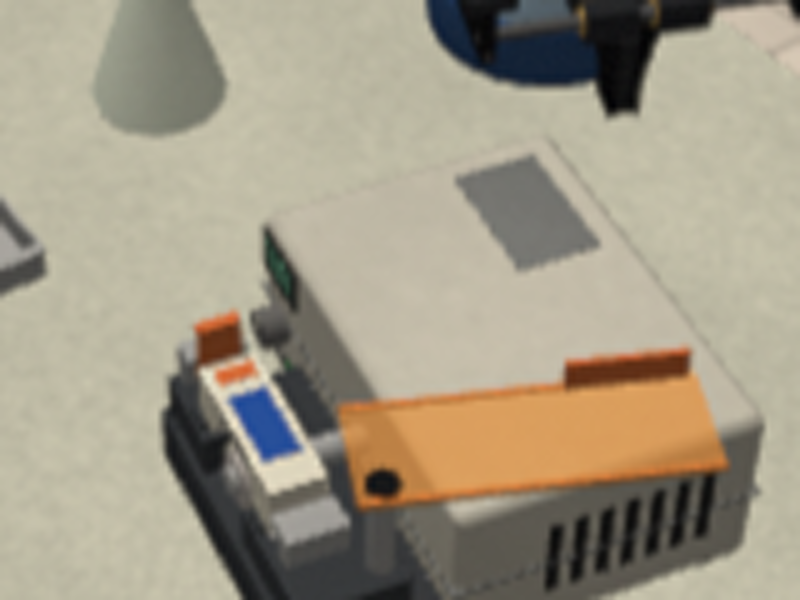

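View pics/tc3.png

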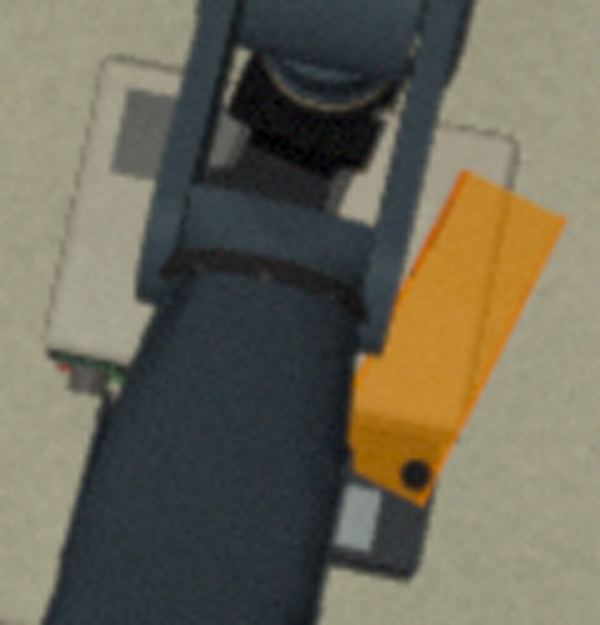

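```bash
python3 - <<'E'
from h import *
x=RP@[1,0,0];a=np.pi/4;y=RP@[0,-np.cos(a),-np.sin(a)];R=np.c_[x,y,np.cross(x,y)]
y0=np.array([0,0,-1.]);R0=np.c_[x,y0,np.cross(x,y0)]
go(W(0,110,240),R0)
print(Ro.from_matrix(R0.T@R).as_rotvec())
D=[((54.346,30.279,82.156),(.268,.564,.222)),((-7.7,15.5,104.5),(.4503,.051,.2405)),((-8.1,24.1,110.9),(.4452,.049,.1476)),((-8,31,94),(.5691,.0316,.1544)),((-12.6,36.4,82.9),(.6441,-.0298,.1511)),((-19.9,39.1,76.8),(.6721,-.1256,.1512)),((-14.1,34.2,66.9),(.7035,-.0618,.2683))]
def f(k):
    r=[]
    for q,p in D:
        q=np.radians(q);rr=k[0]+k[1]*np.sin(q[1])+k[2]*np.sin(q[1]+q[2]);z=k[3]+k[1]*np.cos(q[1])+k[2]*np.cos(q[1]+q[2])
        r+=[np.cos(q[0])*rr-np.sin(q[0])*k[4]-p[0],np.sin(q[0])*rr+np.cos(q[0])*k[4]-p[1],z-p[2]]
    return np.array(r)
o=least_squares(f,[0,.4,.4,0,.1]);print(o.x.round(4),np.abs(o.fun).max())
E
```

```text
t 4.75 tcp pump mm [209.7   5.1 262. ] F pump [-1.2  0.2 -0.4] w 0.007 q [-14.2  34.4  67.4   0.   78.   11.1]
shift(tool,m) [-0.2279  0.0213  0.0554]
turn(rad) [-0.0007 -0.2251  0.0034]
[-7.85398163e-01 -7.67475245e-18  8.93615102e-18]
[-0.0909  0.6544  0.3974 -0.1844  0.111 ] 0.02959346786917505
```

```bash
python3 -m creep '0 -.038 .003 .009 0 -.11 0;0 -.038 .003 .005 0 -.115 0;0 -.038 .003 .0 0 0 0;0 -.038 .003 0 0 0 0;0 -.038 .003 0 0 0 0;0 -.038 .003 0 0 0 0'; python3 - <<'E'
from h import *
x=RP@[1,0,0]
y0=np.array([0,0,-1.]);R0=np.c_[x,y0,np.cross(x,y0)]
go(W(0,110,240),R0)
E
```

```text
clock: 5.35
eef_pos: [0.4829, 0.0119, 0.2404]
tool_rot: [[0.976, -0.004, 0.217], [-0.217, 0.001, 0.976], [-0.004, -1.0, 0.0]]
ft_force: [0.2, -0.2, 0.2]
gripper_width: 0.002
t 5.35 tcp pump mm [-17.9  30.9 240.4] F pump [ 0.2 -0.1  0.2] w 0.002 q [-11.9  18.  100.6   0.   61.7   0.6]
shift(tool,m) [0.0177 0.0004 0.0791]
turn(rad) [-0.0003 -0.0024 -0.0038]
```

```bash
python3 -m creep '0 .009 0 .04 0 0 0;0 .009 0 .04 0 0 0;0 0 0 0 -.13 0 0;0 0 0 0 -.13 0 0;0 0 0 0 -.13 0 0'; python3 - <<'E'
from h import *
x=RP@[1,0,0];a=np.pi/4;y=RP@[0,-np.cos(a),-np.sin(a)];R=np.c_[x,y,np.cross(x,y)]
go(W(0,110,180),R)
E
```

```text
clock: 5.85
eef_pos: [0.5201, 0.0854, 0.2414]
tool_rot: [[0.976, -0.085, 0.199], [-0.217, -0.376, 0.901], [-0.001, -0.923, -0.385]]
ft_force: [0.7, -0.9, -0.4]
gripper_width: 0.008
t 5.85 tcp pump mm [  2.6 110.7 241.4] F pump [ 0.9 -0.7 -0.4] w 0.008 q [  9.1  27.2  88.8 -21.9  74.   29.6]
shift(tool,m) [-0.0025  0.0569  0.023 ]
turn(rad) [-0.3897 -0.0011 -0.0024]
```

```bash
python3 -m creep '0 0 0 0 -.13 0 0;0 0 0 0 -.13 0 0;0 0 0 0 -.13 0 0;0 0 0 0 0 0 0'; python3 - <<'E'
from h import *
x=RP@[1,0,0];a=np.pi/4;y=RP@[0,-np.cos(a),-np.sin(a)];R=np.c_[x,y,np.cross(x,y)]
go(W(0,110,150),R)
for n in("side","top"): cv2.imwrite(f"pics/{n}4.png",bot.get_image(n))
E
```

```text
clock: 6.25
eef_pos: [0.5192, 0.0871, 0.2376]
tool_rot: [[0.977, -0.157, 0.145], [-0.213, -0.688, 0.694], [-0.009, -0.709, -0.706]]
ft_force: [-1.0, -0.3, -0.7]
gripper_width: 0.005
t 6.25 tcp pump mm [  1.4 112.2 237.6] F pump [-0.9 -0.5 -0.7] w 0.005 q [ 17.7  36.3  83.6 -37.5  87.6  40.9]
shift(tool,m) [-0.0006  0.0636  0.0603]
turn(rad) [-0.0021  0.0069 -0.0057]
```

View pics/side4.png

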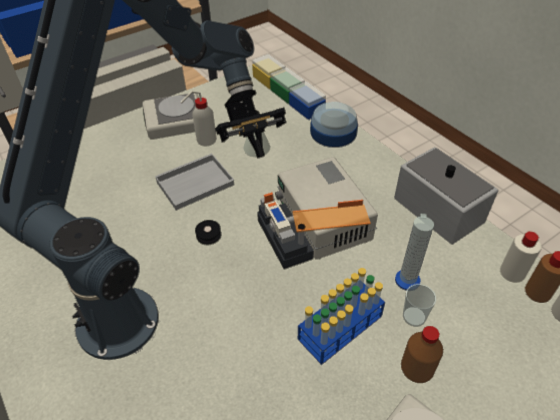

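View pics/top4.png

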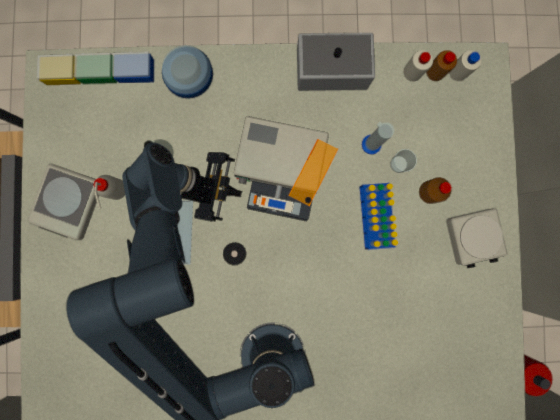

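```bash
python3 - <<'E'
from h import *
print(tri((230,42),(160,180)), tri((238,72),(188,182)))
for u in ((155,150),(160,155)): print("flask",onz("top",*u,.08))
print("flask base side", onz("side",257,148,0.0), tri((255,115),(150,146)))
crop("pics/top4.png",(225,140,345,230),6,"pics/tc4.png")
crop("pics/side4.png",(245,170,365,260),6,"pics/sc4.png")
E
```

```text
[0.53917382 0.25054909 0.5024957 ] [0.53322767 0.19721074 0.44362791]
flask [0.67854551 0.36578765 0.08      ]
flask [0.66186668 0.34948963 0.08      ]
flask base side [0.68539787 0.36938932 0.        ] [0.68095756 0.36528696 0.14621904]
```

View pics/tc4.png

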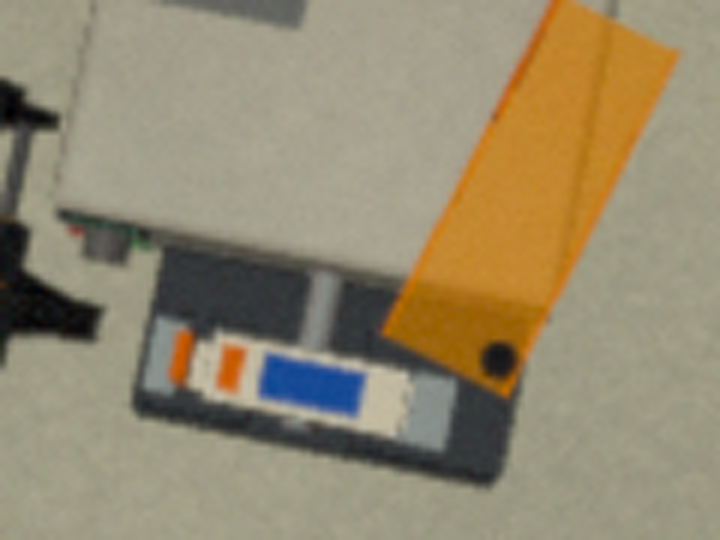

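View pics/sc4.png

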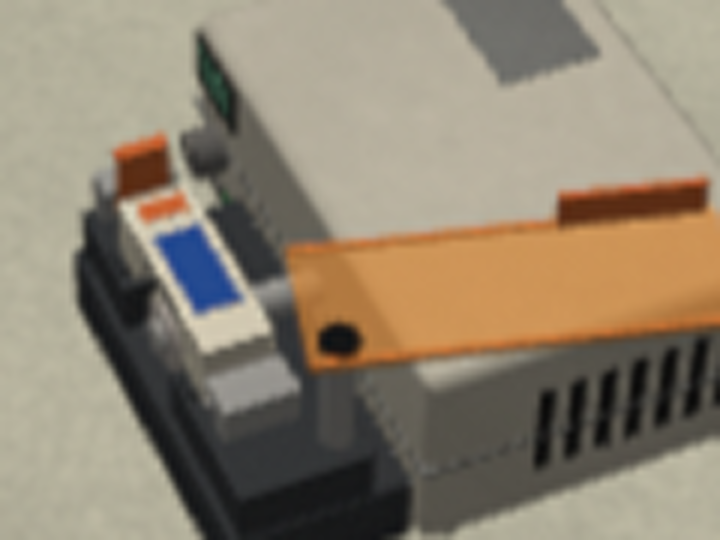

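```bash
python3 - <<'E'
from h import *
t=lambda x,y:(225+x/6-.4,140+y/6-.4)
s=lambda x,y:(245+x/6-.4,170+y/6-.4)
for nm,u,z in [("lip +y front",t(170,384),.132),("lip +y rear",t(177,330),.132),("lip -y rear",t(196,334),.132),("lip -y front",t(189,386),.132),
 ("cas -y front",t(402,437),.114),("cas -y rear",t(412,372),.114),("cas +y front",t(208,400),.114),("ledge +y front",t(143,390),.106),("ledge +y rear",t(153,317),.106),("bar -y fr",t(448,451),.1),("bar -y rear",t(457,379),.1),("pin",t(499,358),.147)]:
    print(nm,P(onz("top",*u,z)).round(1))
for nm,u,z in [("lip top l",s(115,150),.132),("lip top r",s(165,135),.132),("cas -y f",s(208,355),.114),("cas -y r",s(270,330),.114)]: print(nm,P(onz("side",*u,z)).round(1))
E
```

```text
lip +y front [-13.3  70.2 132. ]
lip +y rear [ 14.8  72.2 132. ]
lip -y rear [ 14.7  62.2 132. ]
lip -y front [-12.4  60.4 132. ]
cas -y front [-15.8 -52.9 114. ]
cas -y rear [ 18.6 -51.4 114. ]
cas +y front [-16.7  50.1 114. ]
ledge +y front [-17.8  84.9 106. ]
ledge +y rear [ 20.8  87.4 106. ]
bar -y fr [-17.6 -78.4 100. ]
bar -y rear [ 20.6 -75.7 100. ]
pin [ 32. -93. 147.]
lip top l [ -9.1  71.5 132. ]
lip top r [ 16.6  71.2 132. ]
cas -y f [-13.9 -51.  114. ]
cas -y r [ 18.  -48.6 114. ]
```

```bash
cat >> h.py <<'E'
PP=PP+(RP@[.0013,.0010,0])[:2]
def Rt(a,pitch_deg=True):
    a=np.radians(a);x=RP@[1,0,0];y=RP@[0,-np.cos(a),-np.sin(a)];return np.c_[x,y,np.cross(x,y)]
def corner():
    p,R,o=st();print("corner pump",P(p-.0095*R[:,2]).round(1),"low",P(p+.0095*R[:,2]).round(1))
E
python3 - <<'E'
from h import *
go(W(0,92,118),Rt(50))
E
```

```text
t 6.35 tcp pump mm [  1.3 109.5 240.5] F pump [ 0.9 -0.3  0.4] w 0.008 q [ 17.4  36.   83.6 -37.5  87.5  40.9]
shift(tool,m) [-0.0008  0.0994  0.0736]
turn(rad) [ 0.0815  0.001  -0.0044]
```

```bash
python3 -m creep '0 0 .025 .018 0 0 0;0 0 .025 .018 0 0 0;0 0 .025 .018 0 0 0;0 0 .02 .015 .08 0 0;0 0 0 0 0 0 0;0 0 0 0 0 0 0'; python3 - <<'E'
from h import *
go(W(0,82,115.4),Rt(50));corner()
for n in("side","top"): cv2.imwrite(f"pics/{n}5.png",bot.get_image(n))
crop("pics/top5.png",(225,140,345,230),6,"pics/tc5.png")
crop("pics/side5.png",(235,160,355,250),6,"pics/sc5.png")
E
```

```text
clock: 6.95
eef_pos: [0.5174, 0.0663, 0.1275]
tool_rot: [[0.975, -0.141, 0.169], [-0.22, -0.629, 0.746], [0.001, -0.765, -0.644]]
ft_force: [0.2, 0.1, 0.9]
gripper_width: 0.007
t 6.95 tcp pump mm [  2.8  90.5 127.5] F pump [0.1 0.2 0.9] w 0.007 q [ 14.4  42.2  90.2 -37.   72.5  46.6]
shift(tool,m) [-0.0028  0.0147  0.0012]
turn(rad) [ 0.0018 -0.0054 -0.0028]
corner pump [  2.7  83.3 133.6] low [  2.8  97.8 121.3]
```

View pics/tc5.png

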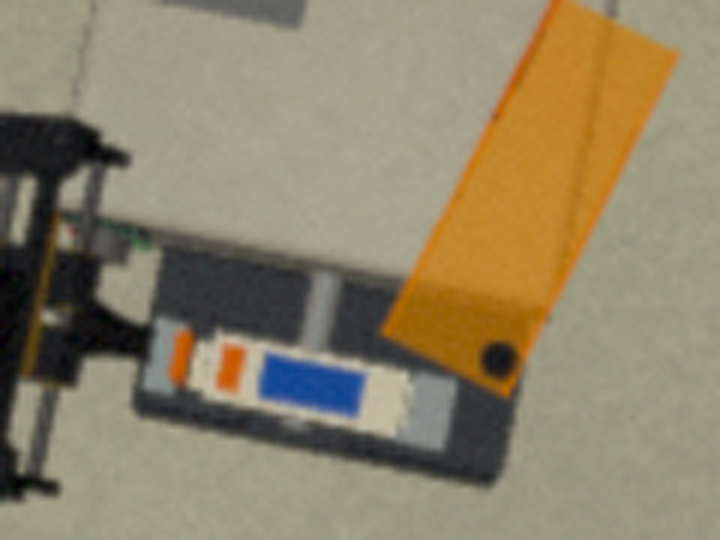

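View pics/sc5.png

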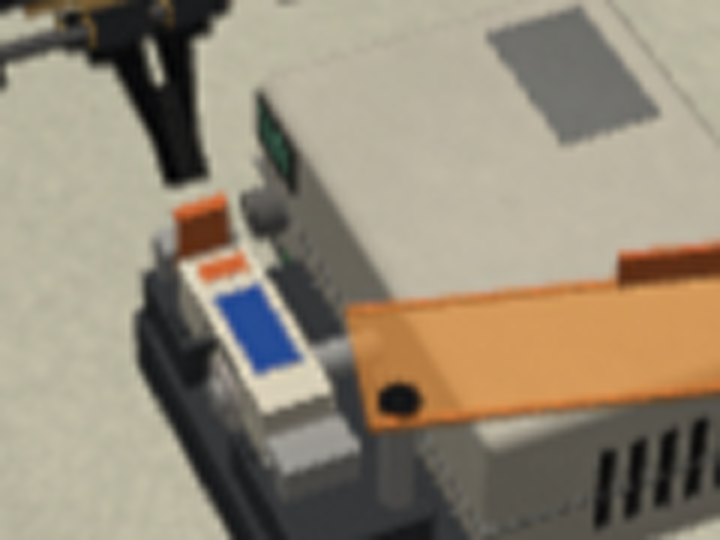

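```bash
python3 -m creep '0 -.002 .007 .0005 0 0 0;0 -.002 .007 .0005 0 0 0;0 0 0 0 0 0 0;0 0 0 0 0 0 0'; python3 - <<'E'
from h import *
go(W(0,74,115.4),Rt(50));corner()
for n in("side","top"): cv2.imwrite(f"pics/{n}6.png",bot.get_image(n))
crop("pics/top6.png",(235,180,285,220),14,"pics/tc6.png")
crop("pics/side6.png",(250,170,300,210),14,"pics/sc6.png")
E
```

```text
clock: 7.45
eef_pos: [0.5111, 0.0602, 0.1144]
tool_rot: [[0.976, -0.141, 0.166], [-0.218, -0.629, 0.746], [-0.001, -0.765, -0.645]]
ft_force: [-0.2, -0.3, -0.2]
gripper_width: 0.001
t 7.45 tcp pump mm [ -2.   83.2 114.4] F pump [-0.2 -0.4 -0.2] w 0.001 q [ 14.   42.9  91.8 -37.7  70.6  47.6]
shift(tool,m) [ 0.0021  0.0052 -0.0076]
turn(rad) [ 0.0023 -0.0025 -0.0029]
corner pump [ -2.1  75.9 120.6] low [ -2.   90.4 108.3]
```

View pics/tc6.png

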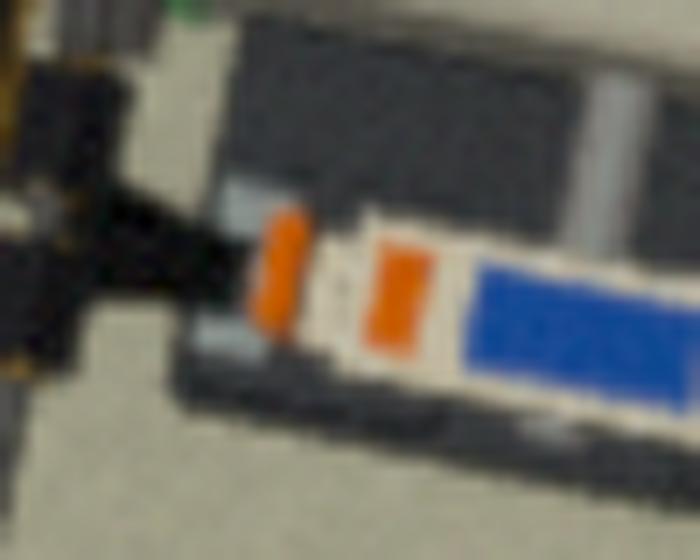

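View pics/sc6.png

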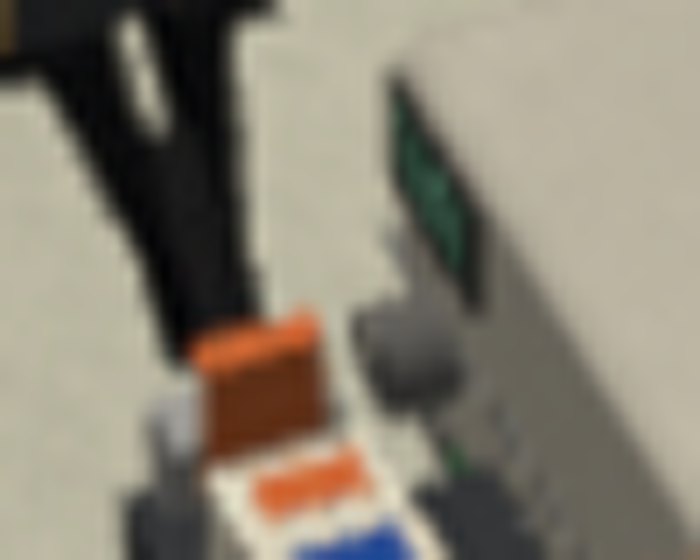

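```bash
python3 -m creep '0 .0005 .0026 -.003 0 0 0;0 .0005 .0026 -.003 0 0 0;0 0 0 0 0 0 0;0 0 0 0 0 0 0'; python3 - <<'E'
from h import *
go();corner()
E
python3 -m creep '0 0 .0013 -.0015 0 0 0;0 0 0 0 0 0 0'; python3 - <<'E'
from h import *
go();corner()
E
python3 -m creep '0 0 .0013 -.0015 0 0 0;0 0 0 0 0 0 0'; python3 - <<'E'
from h import *
go();corner()
E
```

```text
clock: 7.95
eef_pos: [0.5108, 0.0522, 0.1146]
tool_rot: [[0.976, -0.14, 0.167], [-0.218, -0.628, 0.747], [0.0, -0.765, -0.644]]
ft_force: [0.3, 1.2, 0.6]
gripper_width: 0.004
t 7.95 tcp pump mm [ -0.6  75.4 114.6] F pump [0.  1.2 0.6] w 0.004 q [ 13.2  42.7  92.3 -38.1  69.9  47.4]
corner pump [ -0.7  68.1 120.7] low [ -0.6  82.6 108.5]
clock: 8.15
eef_pos: [0.5104, 0.0504, 0.1145]
tool_rot: [[0.976, -0.14, 0.167], [-0.218, -0.628, 0.747], [0.001, -0.765, -0.644]]
ft_force: [0.2, 1.5, 0.8]
gripper_width: 0.005
t 8.15 tcp pump mm [ -0.6  73.5 114.5] F pump [-0.1  1.5  0.8] w 0.005 q [ 13.1  42.7  92.5 -38.2  69.7  47.4]
corner pump [ -0.7  66.2 120.7] low [ -0.6  80.8 108.4]
clock: 8.35
eef_pos: [0.5099, 0.0484, 0.1145]
tool_rot: [[0.976, -0.14, 0.167], [-0.218, -0.628, 0.747], [0.0, -0.765, -0.644]]
ft_force: [0.4, 3.0, 0.9]
gripper_width: 0.007
t 8.35 tcp pump mm [ -0.7  71.4 114.5] F pump [-0.3  3.   0.9] w 0.007 q [ 12.9  42.6  92.7 -38.3  69.6  47.4]
corner pump [ -0.7  64.2 120.6] low [ -0.6  78.7 108.4]
```

```bash
python3 -m creep '0 0 .0013 -.0015 0 0 0;0 0 .0013 -.0015 0 0 0;0 0 0 0 0 0 0'; python3 - <<'E'
from h import *
go();corner()
E
python3 -m creep '0 0 .0013 -.0015 0 0 0;0 0 .0013 -.0015 0 0 0;0 0 0 0 0 0 0'; python3 - <<'E'
from h import *
go();corner()
E
```

```text
clock: 8.65
eef_pos: [0.509, 0.0445, 0.1143]
tool_rot: [[0.976, -0.14, 0.167], [-0.218, -0.628, 0.747], [0.0, -0.765, -0.644]]
ft_force: [1.1, 3.7, 0.2]
gripper_width: 0.007
t 8.65 tcp pump mm [ -0.8  67.4 114.3] F pump [0.3 3.9 0.2] w 0.007 q [ 12.5  42.5  93.1 -38.6  69.2  47.3]
corner pump [ -0.8  60.2 120.4] low [ -0.7  74.7 108.2]
clock: 8.95
eef_pos: [0.5081, 0.0406, 0.1143]
tool_rot: [[0.976, -0.14, 0.167], [-0.218, -0.628, 0.747], [0.0, -0.765, -0.644]]
ft_force: [0.9, 4.5, 0.8]
gripper_width: 0.005
t 8.95 tcp pump mm [ -0.8  63.4 114.3] F pump [-0.   4.6  0.8] w 0.005 q [ 12.2  42.4  93.4 -38.8  68.9  47.3]
corner pump [ -0.8  56.2 120.4] low [ -0.7  70.7 108.2]
```

```bash
python3 -m creep '0 0 .0005 -.0006 0 0 0;0 0 0 0 0 0 0'; python3 - <<'E'
from h import *
go();corner()
E
python3 -m creep '0 0 -.0013 -.002 .02 0 0;0 0 -.0013 -.002 .02 0 0;0 0 0 0 0 0 0'; python3 - <<'E'
from h import *
go();corner()
E
```

```text
clock: 9.15
eef_pos: [0.5082, 0.0404, 0.1143]
tool_rot: [[0.976, -0.14, 0.168], [-0.218, -0.628, 0.747], [0.001, -0.766, -0.643]]
ft_force: [0.8, 6.2, 2.0]
gripper_width: 0.006
t 9.15 tcp pump mm [ -0.6  63.2 114.3] F pump [-0.5  6.2  2. ] w 0.006 q [ 12.1  42.4  93.4 -38.8  68.8  47.3]
corner pump [ -0.6  56.  120.4] low [ -0.6  70.5 108.2]
clock: 9.45
eef_pos: [0.5081, 0.0388, 0.1195]
tool_rot: [[0.976, -0.132, 0.174], [-0.219, -0.597, 0.772], [0.002, -0.791, -0.612]]
ft_force: [1.3, 5.8, 1.1]
gripper_width: 0.008
t 9.45 tcp pump mm [ -0.4  61.6 119.5] F pump [0.1 5.9 1.1] w 0.008 q [ 11.1  40.9  94.2 -37.4  67.3  45.6]
corner pump [ -0.5  54.1 125.3] low [ -0.4  69.1 113.7]
```

```bash
python3 - <<'E'
from h import *
for n in("side",): cv2.imwrite(f"pics/{n}7.png",bot.get_image(n))
crop("pics/side7.png",(250,170,310,220),12,"pics/sc7.png")
crop("pics/side5.png",(250,170,310,220),12,"pics/sc5b.png")
E
```

```text
(no output)
```

View pics/sc7.png

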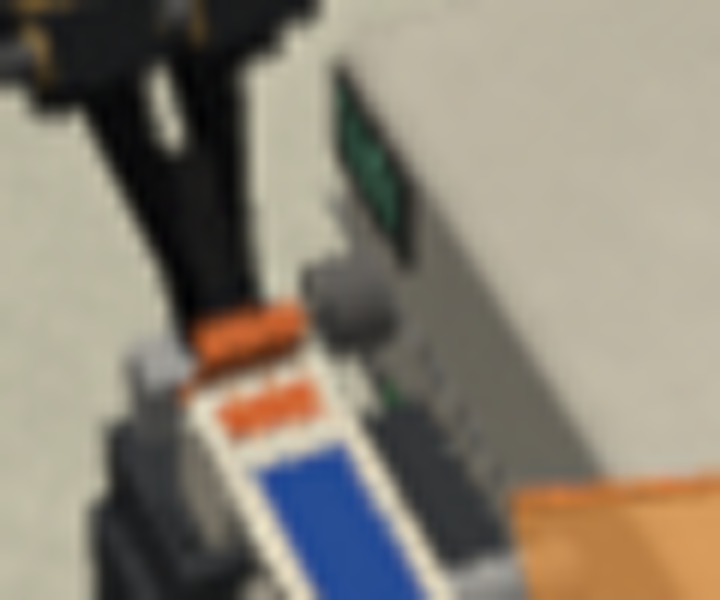

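View pics/sc5b.png

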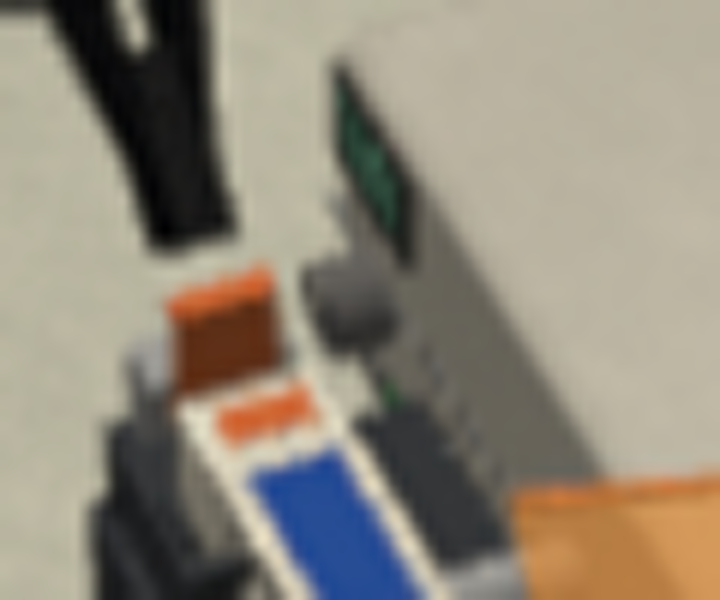

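```bash
python3 -m creep '0 0 -.0013 -.002 .02 0 0;0 0 -.0013 -.002 .02 0 0;0 0 0 0 0 0 0'; python3 - <<'E'
from h import *
go();corner()
E
python3 -m creep '0 0 -.0013 -.002 .02 0 0;0 0 -.0013 -.002 .02 0 0;0 0 -.0013 -.002 .02 0 0;0 0 0 0 0 0 0'; python3 - <<'E'
from h import *
go();corner()
for n in("side",): cv2.imwrite(f"pics/{n}8.png",bot.get_image(n))
crop("pics/side8.png",(250,170,310,220),12,"pics/sc8.png")
E
```

```text
clock: 9.8
eef_pos: [0.5077, 0.0371, 0.124]
tool_rot: [[0.976, -0.125, 0.179], [-0.219, -0.566, 0.795], [0.002, -0.815, -0.58]]
ft_force: [0.9, 6.9, 2.5]
gripper_width: 0.004
t 9.8 tcp pump mm [ -0.4  59.9 124. ] F pump [-0.6  7.   2.5] w 0.004 q [ 10.1  39.5  94.8 -35.9  65.8  43.7]
corner pump [ -0.5  52.2 129.5] low [ -0.4  67.7 118.5]
clock: 10.2
eef_pos: [0.5071, 0.0346, 0.1306]
tool_rot: [[0.976, -0.114, 0.187], [-0.219, -0.517, 0.828], [0.002, -0.849, -0.529]]
ft_force: [1.4, 6.1, 2.1]
gripper_width: 0.006
t 10.2 tcp pump mm [ -0.4  57.4 130.6] F pump [0.1 6.2 2.1] w 0.006 q [  8.4  37.4  95.8 -33.5  63.6  40.8]
corner pump [ -0.5  49.3 135.6] low [ -0.4  65.4 125.6]
```

View pics/sc8.png

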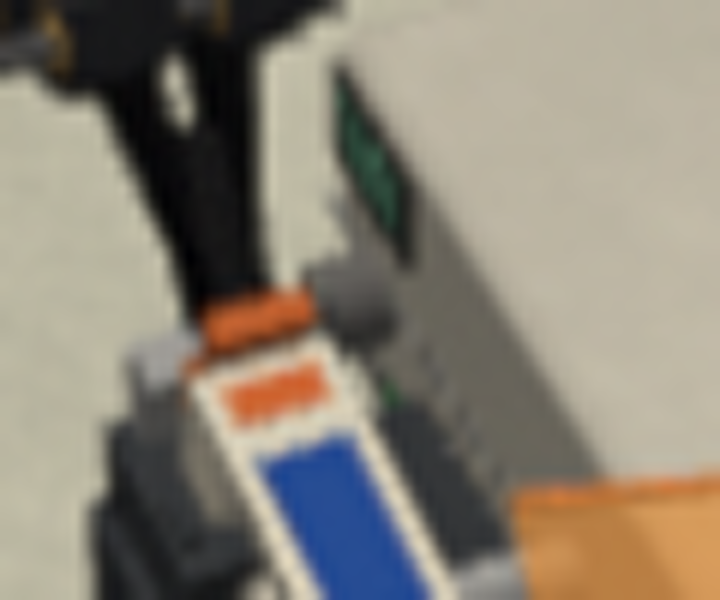

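```bash
python3 -m creep '0 0 -.0013 -.002 .02 0 0;0 0 -.0013 -.002 .02 0 0;0 0 -.0013 -.002 .02 0 0;0 0 0 0 0 0 0'; python3 - <<'E'
from h import *
go();corner()
for n in("side","top"): cv2.imwrite(f"pics/{n}9.png",bot.get_image(n))
crop("pics/side9.png",(250,170,310,220),12,"pics/sc9.png")
crop("pics/top9.png",(235,180,305,230),11,"pics/tc9.png")
def blue(f):
    im=cv2.imread(f);h=cv2.cvtColor(im,cv2.COLOR_BGR2HSV);m=cv2.inRange(h,(105,120,60),(125,255,255))
    n,l,s,c=cv2.connectedComponentsWithStats(m);r=[]
    for i in range(1,n):
        if s[i,4]>40: r.append((s[i].tolist(),c[i].round(2).tolist()))
    return r
for k in (5,7,8,9): print(k,[x for x in blue(f"pics/side{k}.png") if 260<x[1][0]<310 and 190<x[1][1]<235])
E
```

```text
clock: 10.65
eef_pos: [0.507, 0.0323, 0.1371]
tool_rot: [[0.976, -0.102, 0.194], [-0.219, -0.465, 0.858], [0.003, -0.88, -0.476]]
ft_force: [2.6, 9.8, 3.3]
gripper_width: 0.006
t 10.65 tcp pump mm [-1.000e-01  5.510e+01  1.371e+02] F pump [ 0.4 10.1  3.3] w 0.006 q [  6.6  35.4  96.8 -30.8  61.6  37.5]
corner pump [ -0.2  46.7 141.6] low [-1.000e-01  6.340e+01  1.325e+02]
5 [([272, 208, 12, 14, 91], [277.46, 214.34])]
7 [([272, 208, 13, 14, 97], [277.81, 214.29])]
8 [([272, 207, 13, 15, 109], [278.28, 214.06])]
9 [([273, 206, 12, 16, 111], [278.59, 213.69])]
```

View pics/sc9.png

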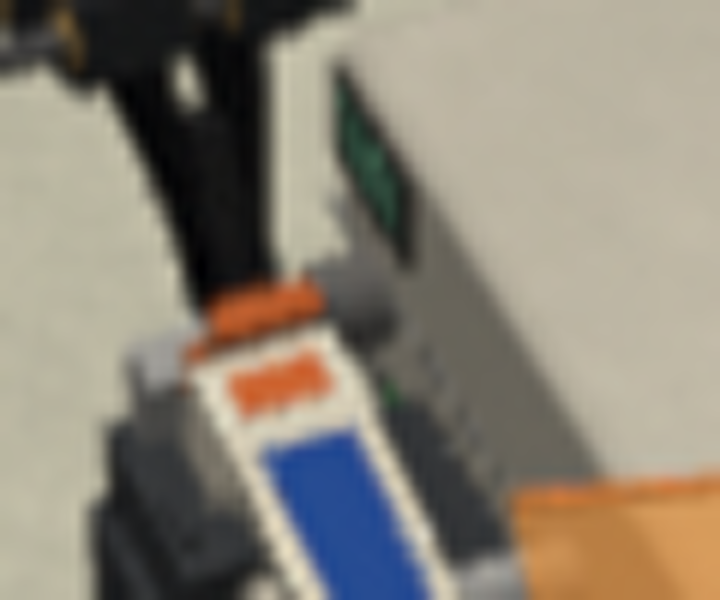

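View pics/tc9.png

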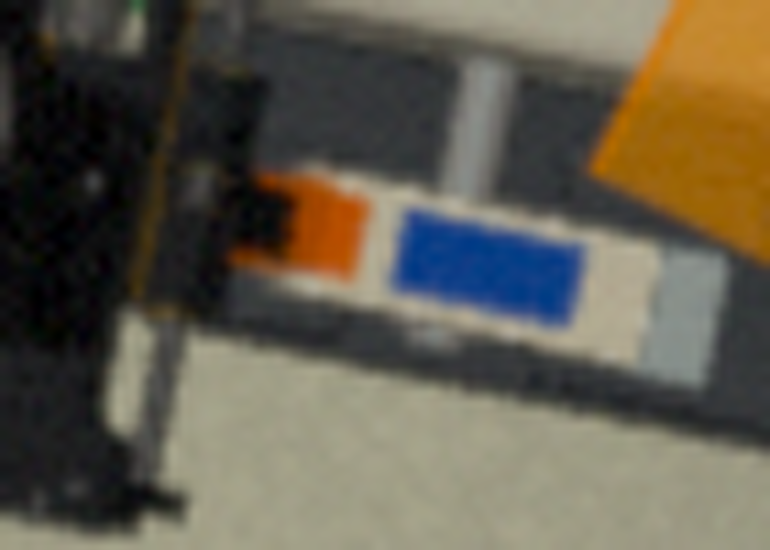

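```bash
cat >> h.py <<'E'
def marks(f):
    im=cv2.imread(f);h=cv2.cvtColor(im,cv2.COLOR_BGR2HSV);r=[]
    for nm,lo,hi in(("o",(3,150,120),(14,255,255)),("b",(105,120,60),(125,255,255))):
        m=cv2.inRange(h,lo,hi);n,l,s,c=cv2.connectedComponentsWithStats(m)
        for i in range(1,n):
            if s[i,4]>12 and 240<c[i][0]<315 and 180<c[i][1]<235:
                w=m[l==i]; r.append((nm,int(s[i,4]),c[i].round(2).tolist()))
    return r
def phi_pred(y0,z0,phis,cam):
    return [proj(cam,W(0,-52+np.cos(f)*(y0+52)-np.sin(f)*(z0-80),80+np.sin(f)*(y0+52)+np.cos(f)*(z0-80))).round(2).tolist() for f in phis]
E
python3 - <<'E'
from h import *
for k in (5,7,8,9): print(k,marks(f"pics/side{k}.png"))
for k in (5,9): print("t",k,marks(f"pics/top{k}.png"))
print(phi_pred(42,114,[0,.05,.1,.15],"side"));print(phi_pred(4,114,[0,.05,.1,.15],"side"))
E
```

```text
5 [('o', 16, [267.62, 194.5]), ('o', 13, [271.54, 204.08]), ('b', 91, [277.46, 214.34])]
7 [('o', 26, [270.12, 197.38]), ('o', 16, [272.06, 203.62]), ('b', 97, [277.81, 214.29])]
8 [('o', 29, [270.83, 196.14]), ('o', 18, [272.39, 202.39]), ('b', 109, [278.28, 214.06])]
9 [('o', 28, [271.75, 195.32]), ('o', 18, [272.67, 201.56]), ('b', 111, [278.59, 213.69])]
t 5 [('o', 23, [254.7, 198.87]), ('o', 24, [262.96, 200.79]), ('b', 106, [276.54, 203.7])]
t 9 [('o', 50, [264.0, 200.08]), ('b', 106, [278.95, 203.87])]
[[271.11, 204.47], [271.32, 203.75], [271.56, 203.11], [271.84, 202.53]]
[[276.34, 213.37], [276.57, 213.12], [276.83, 212.93], [277.1, 212.78]]
```

```bash
python3 -m creep '0 0 .0009 .0023 -.02 0 0;0 0 .0009 .0023 -.02 0 0;0 0 .0009 .0023 -.02 0 0;0 0 0 0 0 0 0'; python3 - <<'E'
from h import *
go();corner()
print((st()[1].T@(RP@[0,1,0])).round(3))
cv2.imwrite(f"pics/side10.png",bot.get_image("side"));print(marks("pics/side10.png"))
E
```

```text
clock: 11.15
eef_pos: [0.5069, 0.0362, 0.1302]
tool_rot: [[0.976, -0.116, 0.184], [-0.217, -0.519, 0.827], [-0.001, -0.847, -0.532]]
ft_force: [0.7, 4.2, 0.6]
gripper_width: 0.0
t 11.15 tcp pump mm [ -1.   58.8 130.2] F pump [-0.3  4.2  0.6] w 0.0 q [  8.6  37.5  95.7 -33.5  63.9  40.8]
corner pump [ -1.   50.8 135.2] low [ -1.   66.9 125.1]
[-0.003 -0.532  0.847]
[('o', 31, [270.68, 195.84]), ('o', 17, [272.18, 202.41]), ('b', 108, [278.27, 214.12])]
```

```bash
python3 -m creep '0 0 -.0013 .0021 0 0 0;0 0 -.0013 .0021 0 0 0;0 0 -.0013 .0021 0 0 0;0 0 -.0013 .0021 0 0 0;0 0 -.0013 .0021 0 0 0;0 0 -.0013 .0021 0 0 0;0 0 -.0013 .0021 0 0 0;0 0 -.0013 .0021 0 0 0;0 0 -.01 .017 0 0 0;0 0 -.02 .017 0 0 0;0 0 -.02 0 0 0 0;0 0 0 0 0 0 0'; python3 - <<'E'
from h import *
go();corner()
for n in("side","top"): cv2.imwrite(f"pics/{n}11.png",bot.get_image(n));print(marks(f"pics/{n}11.png"))
crop("pics/side11.png",(250,170,310,220),12,"pics/sc11.png")
crop("pics/top11.png",(235,180,305,230),11,"pics/tc11.png")
E
```

```text
clock: 12.4
eef_pos: [0.5251, 0.1104, 0.1564]
tool_rot: [[0.976, -0.111, 0.186], [-0.216, -0.518, 0.827], [0.004, -0.848, -0.53]]
ft_force: [0.6, -0.6, -0.0]
gripper_width: 0.002
t 12.4 tcp pump mm [  0.8 135.2 156.4] F pump [ 0.7 -0.5 -0. ] w 0.002 q [ 15.4  37.9  88.2 -29.6  72.4  41.7]
corner pump [  0.8 127.1 161.5] low [  0.9 143.2 151.4]
[('o', 18, [268.39, 193.28]), ('o', 18, [271.78, 203.28]), ('o', 59, [314.88, 209.29]), ('b', 102, [277.89, 214.16])]
[('o', 23, [255.87, 198.96]), ('o', 26, [264.08, 200.96]), ('b', 107, [277.58, 203.79])]
```

View pics/sc11.png

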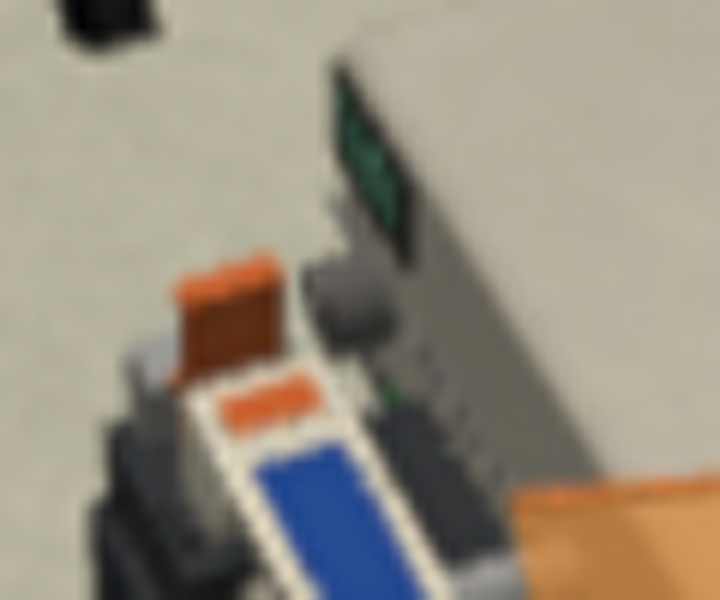

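View pics/tc11.png

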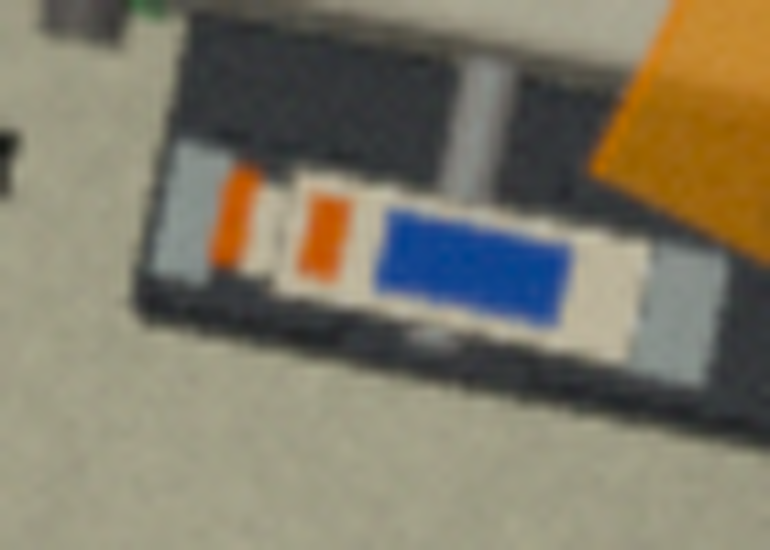

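```bash
python3 -m creep '70 0 -.035 0 0 0 0;70 0 -.025 -.005 .1 0 0;70 0 0 -.04 .1 0 0;70 0 0 -.04 .1 0 0;70 0 0 -.03 0 0 0;70 0 0 0 0 0 0'; python3 - <<'E'
from h import *
l=.25;R=Rt(90-np.degrees(l))
go(W(0,-6+.06*np.sin(l)*1000,98+60*np.cos(l)),R)
E
```

```text
clock: 13.1
eef_pos: [0.5055, 0.0318, 0.2488]
tool_rot: [[0.974, -0.058, 0.217], [-0.225, -0.252, 0.941], [0.0, -0.966, -0.259]]
ft_force: [1.4, 0.5, 0.1]
gripper_width: 0.466
t 13.1 tcp pump mm [ -1.5  54.2 248.8] F pump [1.2 0.7 0.1] w 0.466 q [ -0.2  22.1  94.  -15.8  68.   19.2]
shift(tool,m) [ 0.002   0.1012 -0.0199]
turn(rad) [ 0.0117 -0.0101 -0.0025]
```

```bash
python3 -m creep '70 .001 .035 -.01 .01 -.01 0;70 .001 .035 -.01 0 0 0;70 0 .03 0 0 0 0;70 0 0 0 0 0 0;70 0 0 0 0 0 0'; python3 - <<'E'
from h import *
l=.25;R=Rt(90-np.degrees(l))
go(W(0,-6,97.5),R)
for n in("side","top"): cv2.imwrite(f"pics/{n}12.png",bot.get_image(n))
crop("pics/side12.png",(225,150,345,250),6,"pics/sc12.png")
crop("pics/top12.png",(225,140,345,230),6,"pics/tc12.png")
E
```

```text
clock: 13.6
eef_pos: [0.4988, -0.0075, 0.1554]
tool_rot: [[0.978, -0.057, 0.201], [-0.209, -0.241, 0.948], [-0.005, -0.969, -0.248]]
ft_force: [0.4, 0.9, -0.8]
gripper_width: 0.697
t 13.6 tcp pump mm [  0.4  14.5 155.4] F pump [ 0.2  1.  -0.8] w 0.697 q [ -5.   28.6 101.4 -17.8  53.5  18.1]
shift(tool,m) [-0.0003  0.0612 -0.0055]
turn(rad) [ 0.0003  0.0064 -0.0037]
```

View pics/sc12.png

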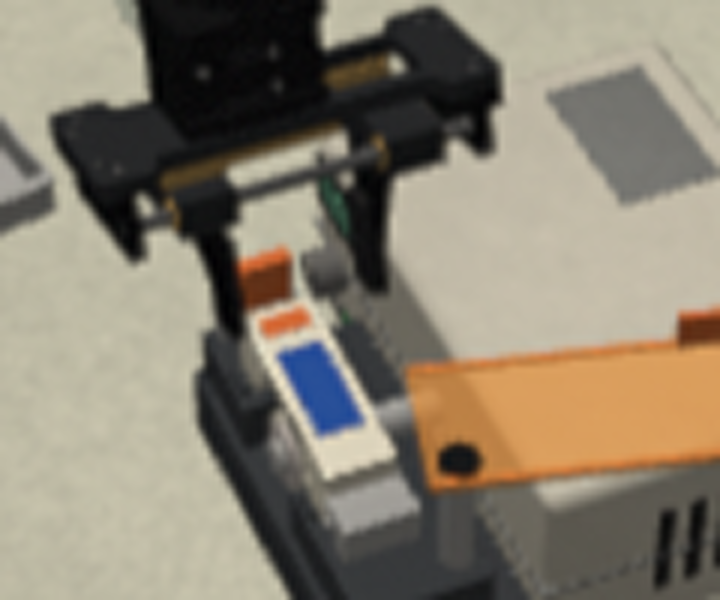

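View pics/tc12.png

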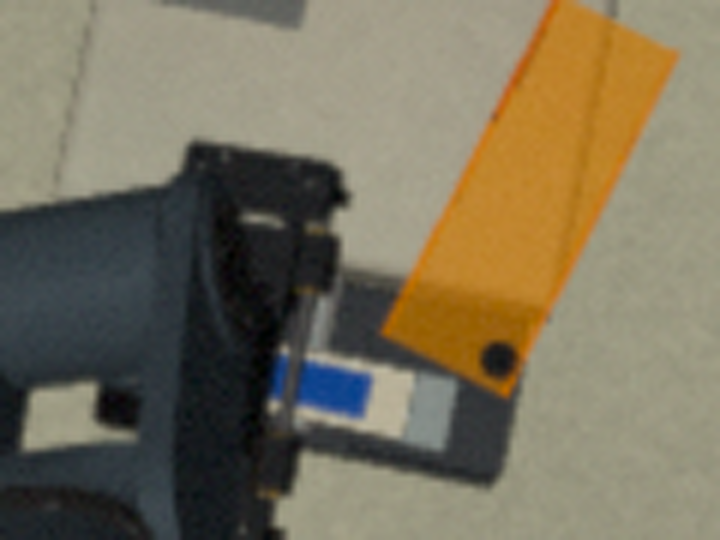

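```bash
python3 -m creep '70 0 .02 -.002 0 0 0;70 0 .02 -.002 0 0 0;70 0 .015 -.002 0 0 0;70 0 .006 0 0 0 0;70 0 0 0 0 0 0;70 0 0 0 0 0 0'; python3 - <<'E'
from h import *
l=.25;R=Rt(90-np.degrees(l))
go(W(0,-6,97.5),R)
for n in("side","top"): cv2.imwrite(f"pics/{n}13.png",bot.get_image(n));print(marks(f"pics/{n}13.png"))
crop("pics/side13.png",(225,150,345,250),6,"pics/sc13.png")
E
```

```text
clock: 14.3
eef_pos: [0.4958, -0.0278, 0.0995]
tool_rot: [[0.978, -0.052, 0.202], [-0.208, -0.242, 0.948], [-0.0, -0.969, -0.247]]
ft_force: [0.1, 0.3, -0.2]
gripper_width: 0.703
t 14.3 tcp pump mm [ 1.9 -6.  99.5] F pump [ 0.   0.3 -0.2] w 0.703 q [ -7.3  33.7 104.6 -20.5  44.8  19.6]
shift(tool,m) [-0.0019  0.0019  0.0005]
turn(rad) [-0.0002  0.0062  0.0012]
[('o', 16, [271.94, 203.38]), ('b', 102, [277.89, 214.16])]
[('b', 15, [278.13, 204.07]), ('b', 26, [283.35, 205.19])]
```

View pics/sc13.png

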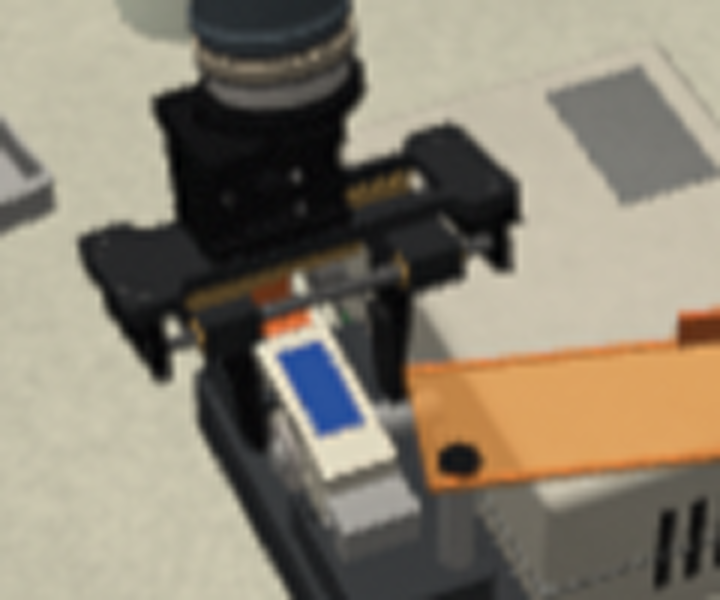

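```bash
python3 -m creep '60 -.002 .0019 .0005 0 0 0;48 0 0 0 0 0 0;48 0 0 0 0 0 0;44 0 0 0 0 0 0;44 0 0 0 0 0 0'; python3 - <<'E'
from h import *
go()
E
python3 -m creep '0 0 0 0 0 0 0;0 0 0 0 0 0 0;0 0 0 0 0 0 0;0 0 0 0 0 0 0'; python3 - <<'E'
from h import *
go()
for n in("side",): cv2.imwrite(f"pics/{n}14.png",bot.get_image(n));print(marks(f"pics/{n}14.png"))
E
```

```text
clock: 14.9
eef_pos: [0.493, -0.0277, 0.0966]
tool_rot: [[0.978, -0.054, 0.202], [-0.209, -0.241, 0.948], [-0.002, -0.969, -0.247]]
ft_force: [0.1, 0.5, 0.5]
gripper_width: 0.454
t 14.9 tcp pump mm [-0.9 -6.5 96.6] F pump [-0.   0.5  0.5] w 0.454 q [ -7.4  33.8 105.  -20.6  44.4  19.9]
clock: 15.3
eef_pos: [0.4935, -0.0278, 0.0967]
tool_rot: [[0.978, -0.053, 0.202], [-0.209, -0.242, 0.948], [-0.001, -0.969, -0.247]]
ft_force: [1.0, -0.9, 1.0]
gripper_width: 0.41
t 15.3 tcp pump mm [-0.4 -6.6 96.7] F pump [ 1.2 -0.7  1. ] w 0.41 q [ -7.4  33.8 105.  -20.6  44.4  19.9]
[('b', 104, [277.54, 214.23])]
```

```bash
python3 -m creep '0 0 -.001 -.0007 .025 0 0;0 0 -.001 -.0007 .025 0 0;0 0 -.001 -.0007 .025 0 0;0 0 -.001 -.0007 .025 0 0;0 0 0 0 0 0 0'; python3 - <<'E'
from h import *
go()
E
python3 -m creep '0 0 -.001 -.0007 .025 0 0;0 0 -.001 -.0007 .025 0 0;0 0 -.001 -.0007 .025 0 0;0 0 0 0 0 0 0'; python3 - <<'E'
from h import *
go()
for n in("side",): cv2.imwrite(f"pics/{n}15.png",bot.get_image(n));print(marks(f"pics/{n}15.png"))
crop("pics/side15.png",(225,150,345,250),6,"pics/sc15.png")
E
```

```text
clock: 15.85
eef_pos: [0.4926, -0.0289, 0.1011]
tool_rot: [[0.977, -0.033, 0.209], [-0.211, -0.143, 0.967], [-0.002, -0.989, -0.147]]
ft_force: [2.5, 4.7, 0.3]
gripper_width: 0.411
t 15.85 tcp pump mm [ -1.1  -7.8 101.1] F pump [1.4 5.2 0.3] w 0.411 q [-11.   32.3 105.9 -12.5  42.8  10.4]
clock: 16.25
eef_pos: [0.4924, -0.0292, 0.1045]
tool_rot: [[0.977, -0.017, 0.212], [-0.212, -0.069, 0.975], [-0.002, -0.997, -0.071]]
ft_force: [3.9, 9.3, 2.6]
gripper_width: 0.41
t 16.25 tcp pump mm [ -1.1  -8.2 104.5] F pump [ 1.8 10.   2.6] w 0.41 q [-13.8  31.4 106.4  -6.   42.4   2.9]
[('b', 112, [278.2, 213.74])]
```

View pics/sc15.png

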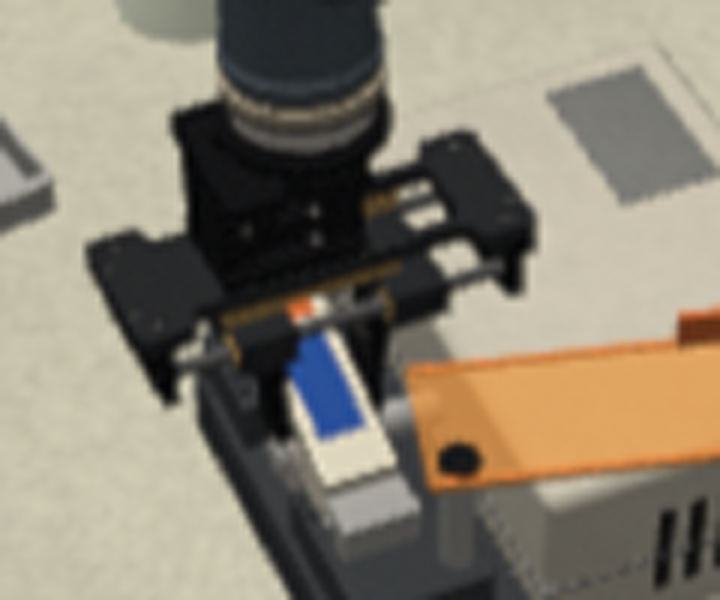

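```bash
python3 -m creep '0 0 0 .0012 0 0 0;0 0 -.0011 -.0003 .025 0 0;0 0 -.0011 -.0003 .025 0 0;0 0 0 0 0 0 0'; python3 - <<'E'
from h import *
go()
for n in("side",): cv2.imwrite(f"pics/{n}16.png",bot.get_image(n));print(marks(f"pics/{n}16.png"))
print(phi_pred(4,114,[0,.08,.2,.25,.3,.35],"side"))
E
```

```text
clock: 16.7
eef_pos: [0.4922, -0.0293, 0.1065]
tool_rot: [[0.977, -0.008, 0.211], [-0.211, -0.021, 0.977], [-0.003, -1.0, -0.022]]
ft_force: [1.8, 6.5, -0.2]
gripper_width: 0.408
t 16.7 tcp pump mm [ -1.3  -8.3 106.5] F pump [ 0.3  6.7 -0.2] w 0.408 q [-15.6  31.  106.6  -1.9  42.5  -2. ]
[('b', 111, [278.53, 214.29])]
[[276.34, 213.37], [276.72, 213.0], [277.39, 212.7], [277.7, 212.66], [278.03, 212.69], [278.38, 212.77]]
```

```bash
python3 - <<'E'
from h import *
crop("pics/side16.png",(255,185,315,245),11,"pics/sc16.png")
E
```

```text
(no output)
```

View pics/sc16.png

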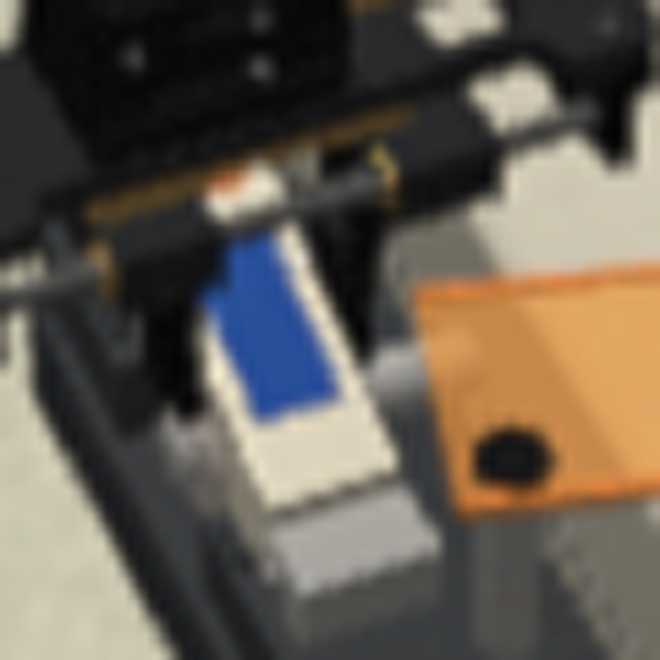

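```bash
python3 -m creep '0 0 -.0005 .002 0 0 0;0 0 -.0005 .002 0 0 0;0 0 0 .003 0 0 0;0 0 0 0 0 0 0'; python3 - <<'E'
from h import *
go()
E
python3 -m creep '0 0 0 .003 0 0 0;0 0 0 .003 0 0 0;0 0 0 0 0 0 0'; python3 - <<'E'
from h import *
go()
for n in("side","top"): cv2.imwrite(f"pics/{n}17.png",bot.get_image(n))
crop("pics/side17.png",(245,165,315,245),8,"pics/sc17.png")
crop("pics/top17.png",(235,170,315,230),9,"pics/tc17.png")
E
```

```text
clock: 17.15
eef_pos: [0.4935, -0.0232, 0.1071]
tool_rot: [[0.978, -0.009, 0.208], [-0.208, -0.024, 0.978], [-0.003, -1.0, -0.025]]
ft_force: [-0.7, 0.1, -2.3]
gripper_width: 0.415
t 17.15 tcp pump mm [ -1.4  -2.1 107.1] F pump [-0.7 -0.  -2.3] w 0.415 q [-14.8  31.  106.4  -2.1  42.7  -1.2]
clock: 17.45
eef_pos: [0.4949, -0.0173, 0.107]
tool_rot: [[0.978, -0.008, 0.208], [-0.208, -0.024, 0.978], [-0.003, -1.0, -0.025]]
ft_force: [0.4, -0.3, -2.6]
gripper_width: 0.412
t 17.45 tcp pump mm [ -1.3   4.  107. ] F pump [ 0.4 -0.2 -2.6] w 0.412 q [-14.1  31.1 106.3  -2.1  42.8  -0.5]
```

View pics/sc17.png

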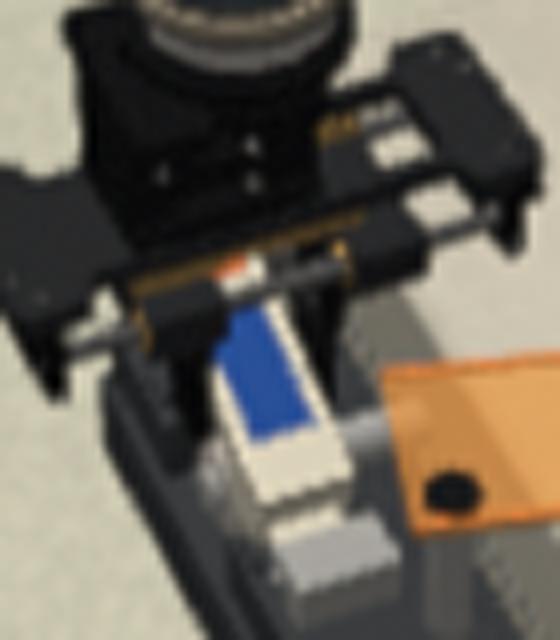

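View pics/tc17.png

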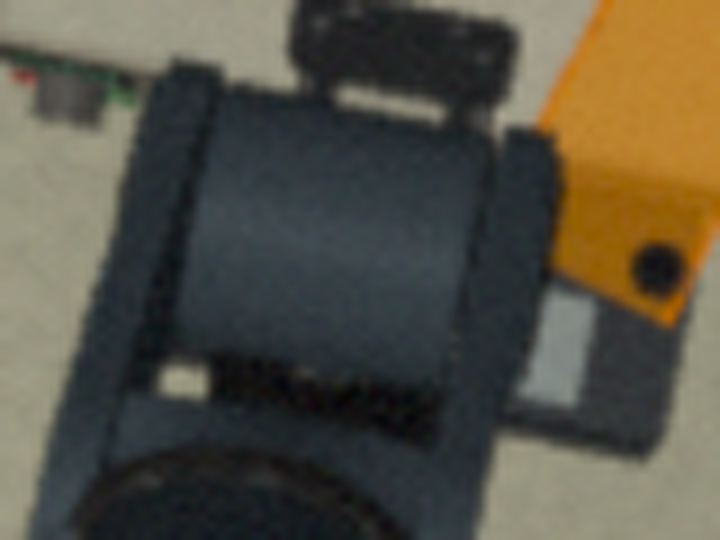

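```bash
python3 -m creep '0 0 -.004 .001 0 0 0;0 0 -.008 .001 0 0 0;0 0 -.012 0 0 0 0;0 0 -.02 0 0 0 0;0 0 -.025 0 0 0 0;0 0 -.025 0 0 0 0;0 0 -.015 0 0 0 0;0 0 0 0 0 0 0'; python3 - <<'E'
from h import *
l=.335;a=np.pi/2-l
Y=-.045;RT=Ro.from_euler("z",Y).as_matrix()
x=RT@[1,0,0];y=RT@[0,-np.cos(a),-np.sin(a)];R=np.c_[x,y,np.cross(x,y)]
go([.417,.329,.15],R)
for n in("side",): cv2.imwrite(f"pics/{n}18.png",bot.get_image(n))
crop("pics/side18.png",(225,130,325,230),7,"pics/sc18.png")
E
```

```text
clock: 18.35
eef_pos: [0.4979, -0.0134, 0.2188]
tool_rot: [[0.978, -0.002, 0.209], [-0.209, -0.025, 0.978], [0.004, -1.0, -0.025]]
ft_force: [0.4, -0.4, -1.3]
gripper_width: 0.407
t 18.35 tcp pump mm [  0.8   8.5 218.8] F pump [ 0.5 -0.3 -1.3] w 0.407 q [-13.5  20.8 100.2  -1.7  58.7  -0.6]
shift(tool,m) [-0.1508  0.0603  0.3196]
turn(rad) [-0.3089 -0.1639 -0.0261]
```

View pics/sc18.png

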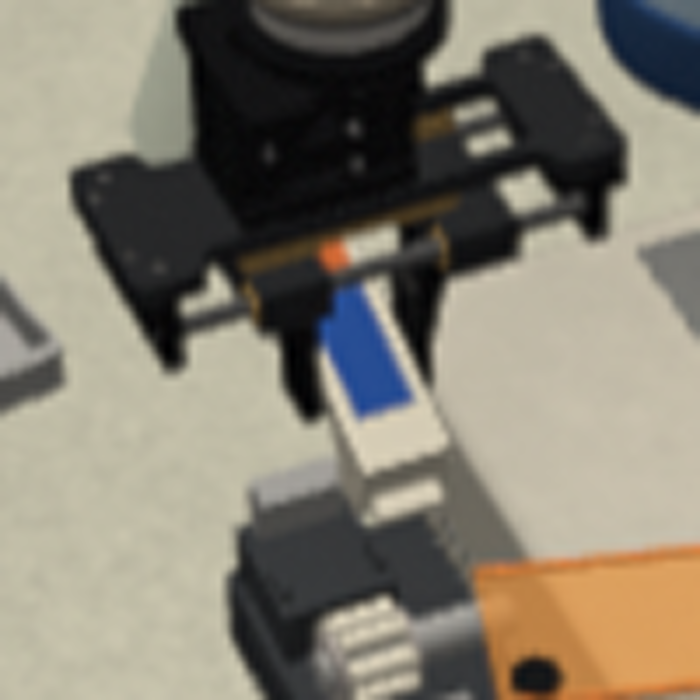

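```bash
python3 -m creep '0 -.01 0 .02 0 0 0;0 -.015 0 .032 0 0 0;0 -.015 0 .033 0 0 0;0 -.016 0 .034 0 0 0;0 -.016 0 .034 0 0 0;0 -.016 0 .034 0 0 0;0 -.016 0 .034 0 0 0;0 -.016 0 .034 0 0 0;0 -.015 0 .032 0 0 0;0 -.012 0 .026 0 0 0;0 0 0 0 0 0 0'; python3 - <<'E'
from h import *
l=.335;a=np.pi/2-l
Y=-.045;RT=Ro.from_euler("z",Y).as_matrix()
x=RT@[1,0,0];y=RT@[0,-np.cos(a),-np.sin(a)];R=np.c_[x,y,np.cross(x,y)]
go([.417,.329,.15],R)
E
```

```text
clock: 19.5
eef_pos: [0.4161, 0.3262, 0.2072]
tool_rot: [[0.979, -0.01, 0.205], [-0.205, -0.024, 0.979], [-0.005, -1.0, -0.025]]
ft_force: [1.5, -1.1, -1.7]
gripper_width: 0.412
t 19.5 tcp pump mm [-151.9  322.6  207.2] F pump [ 1.7 -0.7 -1.7] w 0.412 q [26.5 24.5 95.9 -1.1 60.7 38.9]
shift(tool,m) [0.0006 0.0571 0.0044]
turn(rad) [-0.3095 -0.1584 -0.0337]
```

```bash
python3 -m creep '0 0 0 0 -.1 -.055 -.011;0 0 0 .002 -.1 -.053 -.011;0 0 0 .002 -.11 -.05 -.011;0 0 .03 .01 0 0 0;0 0 .03 .01 0 0 0;0 0 0 0 0 0 0;0 0 0 0 0 0 0'; python3 - <<'E'
from h import *
l=.335;a=np.pi/2-l
Y=-.045;RT=Ro.from_euler("z",Y).as_matrix()
x=RT@[1,0,0];y=RT@[0,-np.cos(a),-np.sin(a)];R=np.c_[x,y,np.cross(x,y)]
go([.417,.329,.05],R)
for n in("side","top"): cv2.imwrite(f"pics/{n}19.png",bot.get_image(n))
crop("pics/side19.png",(140,80,260,210),6,"pics/sc19.png")
crop("pics/top19.png",(100,150,240,290),5,"pics/tc19.png")
E
```

```text
clock: 20.2
eef_pos: [0.4182, 0.3255, 0.144]
tool_rot: [[0.999, -0.016, 0.047], [-0.05, -0.331, 0.942], [0.0, -0.944, -0.331]]
ft_force: [-0.1, 0.3, -0.7]
gripper_width: 0.411
t 20.2 tcp pump mm [-149.7  322.4  144. ] F pump [-0.2  0.3 -0.7] w 0.411 q [ 34.6  35.3  90.5 -16.6  67.1  45.7]
shift(tool,m) [-0.0014  0.0876  0.0344]
turn(rad) [ 0.0026 -0.005  -0.0013]
```

View pics/sc19.png

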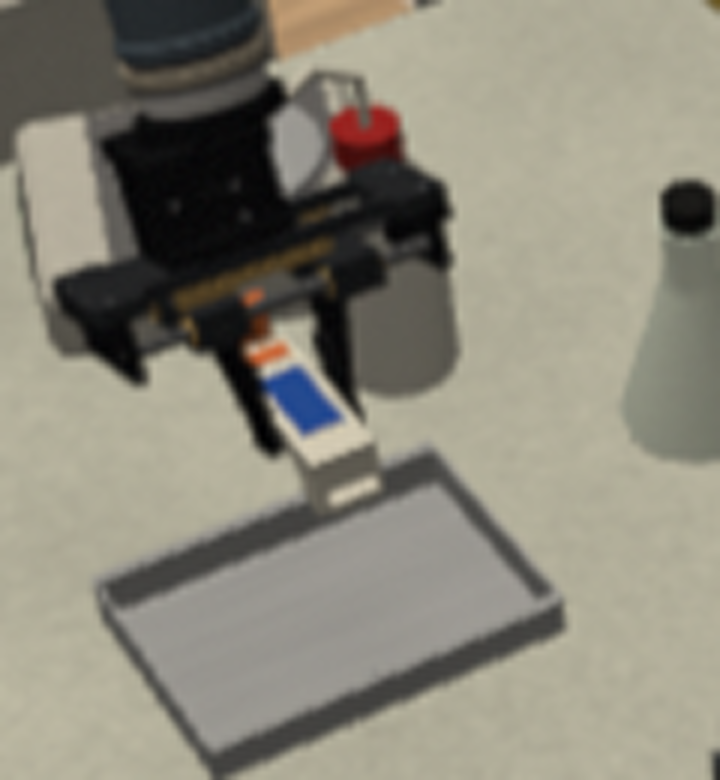

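View pics/tc19.png

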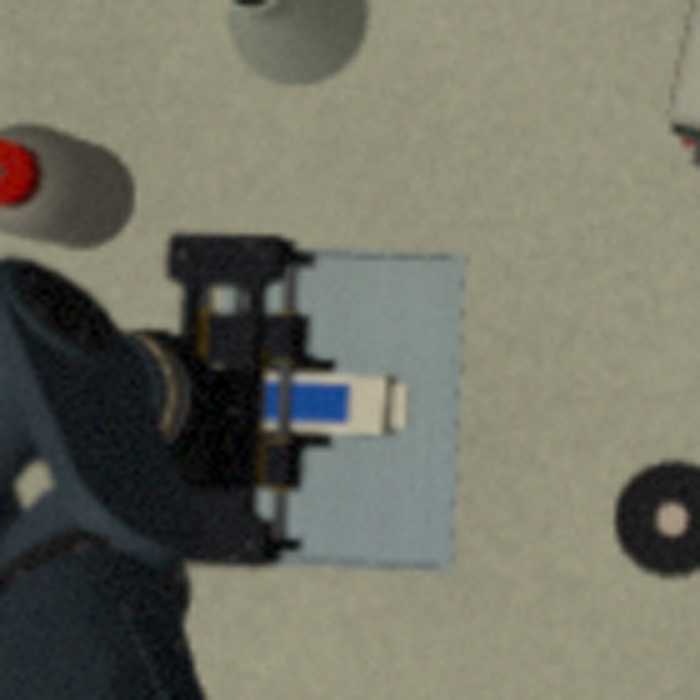

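```bash
python3 -m creep '0 0 .03 .011 0 0 0;0 0 .03 .011 0 0 0;0 0 .02 .008 0 0 0;0 0 .008 .003 0 0 0;0 0 0 0 0 0 0;0 0 0 0 0 0 0'; python3 - <<'E'
from h import *
go([.417,.329,.020])
for n in("side","top"): cv2.imwrite(f"pics/{n}20.png",bot.get_image(n))
crop("pics/side20.png",(140,100,260,210),6,"pics/sc20.png")
E
```

```text
clock: 20.9
eef_pos: [0.4199, 0.3293, 0.0521]
tool_rot: [[0.999, -0.012, 0.048], [-0.049, -0.328, 0.943], [0.005, -0.945, -0.328]]
ft_force: [-0.4, 0.2, -1.5]
gripper_width: 0.413
t 20.9 tcp pump mm [-148.8  326.5   52.1] F pump [-0.5  0.1 -1.5] w 0.413 q [ 34.8  43.3  92.8 -18.2  57.   49.4]
shift(tool,m) [-0.0031  0.0305  0.0101]
```

View pics/sc20.png

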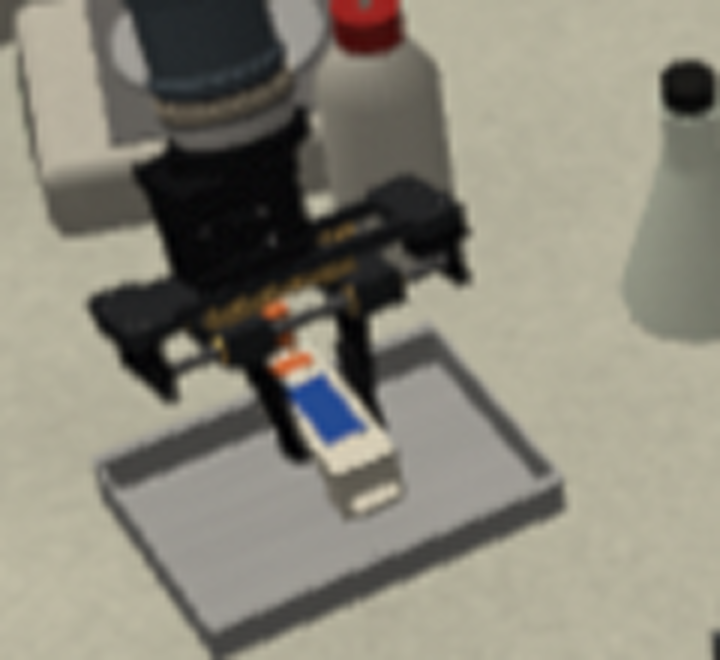

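```bash
python3 -m creep '0 0 .01 .0035 0 0 0;0 0 .01 .0035 0 0 0;0 0 .006 .002 0 0 0;0 0 0 0 0 0 0;0 0 0 0 0 0 0'; python3 - <<'E'
from h import *
go()
E
python3 -m creep '0 0 .0019 .0007 0 0 0;0 0 .0019 .0007 0 0 0;0 0 0 0 0 0 0'; python3 - <<'E'
from h import *
go()
E
python3 -m creep '0 0 .0014 .0005 0 0 0;0 0 0 0 0 0 0'; python3 - <<'E'
from h import *
go()
for n in("side",): cv2.imwrite(f"pics/{n}21.png",bot.get_image(n))
crop("pics/side21.png",(140,100,260,210),6,"pics/sc21.png")
E
```

```text
clock: 21.5
eef_pos: [0.4187, 0.3284, 0.0227]
tool_rot: [[0.999, -0.015, 0.047], [-0.049, -0.33, 0.943], [0.002, -0.944, -0.33]]
ft_force: [0.5, 0.0, -1.6]
gripper_width: 0.412
t 21.5 tcp pump mm [-149.8  325.4   22.7] F pump [ 0.4  0.1 -1.6] w 0.412 q [ 34.8  46.   93.2 -18.9  54.2  50.6]
clock: 21.8
eef_pos: [0.4189, 0.3287, 0.019]
tool_rot: [[0.999, -0.014, 0.048], [-0.049, -0.329, 0.943], [0.003, -0.944, -0.329]]
ft_force: [1.6, -0.5, -1.9]
gripper_width: 0.41
t 21.8 tcp pump mm [-149.7  325.7   19. ] F pump [ 1.7 -0.1 -1.9] w 0.41 q [ 34.8  46.4  93.3 -19.   53.8  50.7]
clock: 22.0
eef_pos: [0.4189, 0.3287, 0.0176]
tool_rot: [[0.999, -0.014, 0.048], [-0.05, -0.329, 0.943], [0.003, -0.944, -0.329]]
ft_force: [-0.7, 0.4, -2.1]
gripper_width: 0.409
t 22.0 tcp pump mm [-149.6  325.7   17.6] F pump [-0.7  0.2 -2.1] w 0.409 q [ 34.8  46.5  93.3 -19.   53.7  50.8]
```

View pics/sc21.png

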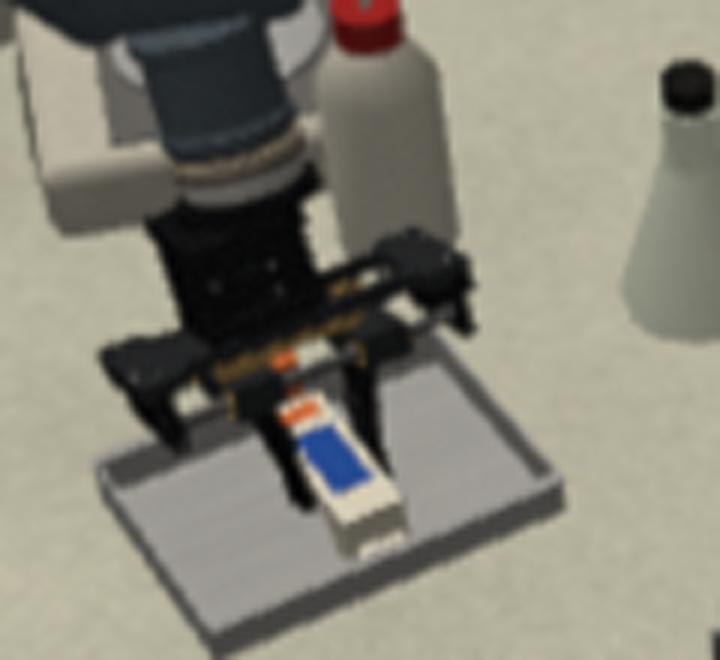

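Not in contact yet (weight still carried). Down in 1 mm steps.

```bash
for i in 1 2; do python3 -m creep '0 0 .0009 .0003 0 0 0;0 0 0 0 0 0 0' | grep -E "pos|force"; done; python3 - <<'E'
from h import *
go(); print(st()[2]["wrist_torque"].round(2))
E
```

```text
eef_pos: [0.4189, 0.3287, 0.0167]
ft_force: [0.1, 0.0, -2.1]
eef_pos: [0.419, 0.3287, 0.0162]
ft_force: [-0.7, -0.7, 1.6]
t 22.45 tcp pump mm [-149.6  325.7   16.2] F pump [-0.5 -0.8  1.6] w 0.41 q [ 34.8  46.7  93.3 -19.1  53.5  50.9]
[ 0.04  0.21 -0.06]
```

```bash
python3 -m creep '0 0 .0005 .0002 0 0 0;0 0 0 0 0 0 0' | grep -E "pos|force"; python3 -m creep '46 0 0 0 0 0 0;46 0 0 0 0 0 0;46 0 0 0 0 0 0'; python3 - <<'E'
from h import *
go()
for n in("side",): cv2.imwrite(f"pics/{n}22.png",bot.get_image(n))
crop("pics/side22.png",(170,130,230,190),11,"pics/sc22.png")
E
```

```text
eef_pos: [0.419, 0.3287, 0.0162]
ft_force: [-1.2, -0.0, 6.2]
clock: 22.95
eef_pos: [0.419, 0.3287, 0.015]
tool_rot: [[0.999, -0.014, 0.048], [-0.049, -0.329, 0.943], [0.003, -0.944, -0.329]]
ft_force: [-0.2, -0.5, 0.1]
gripper_width: 0.452
t 22.95 tcp pump mm [-149.6  325.7   15. ] F pump [-0.1 -0.5  0.1] w 0.452 q [ 34.8  46.8  93.3 -19.1  53.4  50.9]
```

View pics/sc22.png

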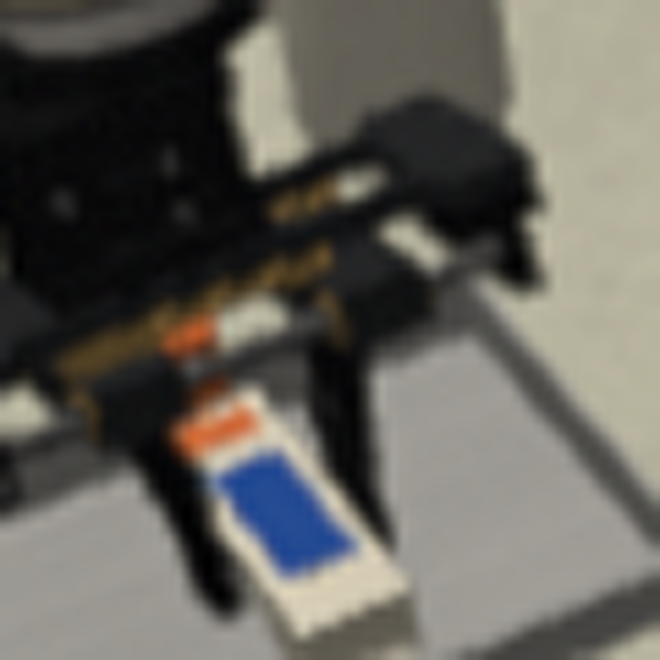

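```bash
python3 -m creep '70 0 0 0 0 0 0;70 0 0 0 0 0 0;70 0 0 0 0 0 0;70 0 -.01 -.0035 0 0 0;70 0 -.02 -.007 0 0 0;70 0 -.035 -.012 0 0 0;70 0 -.04 -.014 0 0 0;70 0 -.04 -.014 0 0 0;70 0 -.03 -.01 0 0 0;70 0 0 -.02 0 0 0;70 0 -.03 .02 0 0 0;70 0 0 0 0 0 0'; python3 - <<'E'
from h import *
go()
for n in("side","top"): cv2.imwrite(f"pics/{n}23.png",bot.get_image(n))
E
```

```text
clock: 24.2
eef_pos: [0.42, 0.3406, 0.2307]
tool_rot: [[0.999, -0.009, 0.048], [-0.049, -0.325, 0.944], [0.007, -0.946, -0.325]]
ft_force: [0.7, -0.7, 0.3]
gripper_width: 0.701
t 24.2 tcp pump mm [-151.1  337.6  230.7] F pump [ 0.8 -0.5  0.3] w 0.701 q [ 35.7  29.6  84.8 -15.4  77.8  43.4]
```

View pics/side23.png

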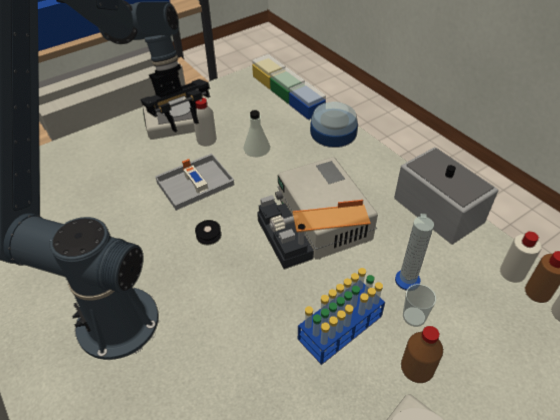

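View pics/top23.png

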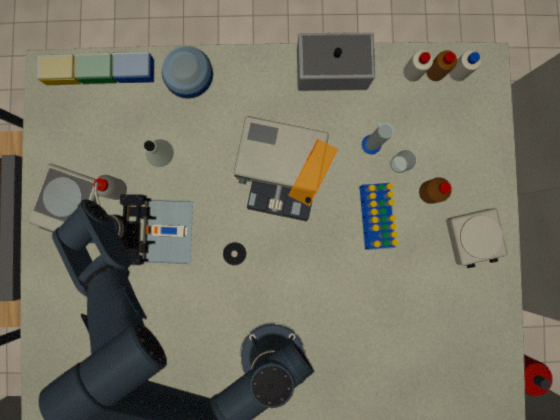

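```bash
python3 - <<'E'
from h import *
crop("pics/side23.png",(150,150,240,210),8,"pics/sc23.png")
a=cv2.imread("pics/side0.png");b=cv2.imread("pics/side23.png")
d=cv2.absdiff(a,b).max(2);m=(d>40).astype(np.uint8)
n,l,s,c=cv2.connectedComponentsWithStats(m)
print([s[i].tolist() for i in range(1,n) if s[i,4]>15])
E
```

```text
[[38, 0, 23, 10, 145], [61, 0, 21, 15, 82], [131, 3, 7, 11, 39], [102, 3, 109, 129, 4030], [0, 10, 15, 10, 104], [39, 30, 37, 13, 151], [0, 33, 63, 199, 5967], [73, 32, 43, 91, 2110], [182, 159, 26, 34, 303], [257, 181, 47, 58, 1305], [298, 199, 73, 32, 1468], [11, 221, 6, 7, 18], [109, 230, 34, 20, 316], [0, 260, 68, 26, 1049], [129, 279, 9, 8, 37], [110, 282, 11, 8, 34]]
```

View pics/sc23.png

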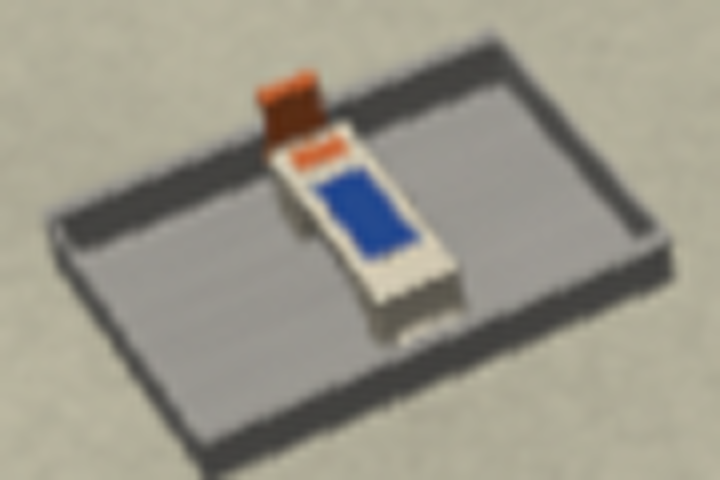

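```bash
python3 - <<'E'
from h import *
def M(f,box):
    im=cv2.imread(f);h=cv2.cvtColor(im,cv2.COLOR_BGR2HSV);r={}
    for nm,lo,hi in(("o",(3,130,100),(16,255,255)),("b",(105,120,60),(125,255,255))):
        m=cv2.inRange(h,lo,hi);n,l,s,c=cv2.connectedComponentsWithStats(m)
        r[nm]=[(int(s[i,4]),c[i].round(2).tolist()) for i in range(1,n) if s[i,4]>6 and box[0]<c[i][0]<box[2] and box[1]<c[i][1]<box[3]]
    return r
s=M("pics/side23.png",(150,150,240,210));t=M("pics/top23.png",(135,190,205,275));print(s,t)
print("blue",tri(s["b"][0][1],t["b"][0][1]))
for a in s["o"]:
    for b in t["o"]: print(a,b,tri(a[1],b[1]).round(4))
E
```

```text
{'o': [(17, [185.35, 160.88]), (13, [189.31, 168.62])], 'b': [(60, [195.3, 176.2])]} {'o': [(22, [146.91, 229.32]), (25, [155.56, 229.88])], 'b': [(97, [168.54, 230.25])]}
blue [0.41982417 0.3308808  0.03842423]
(17, [185.35, 160.88]) (22, [146.91, 229.32]) [0.4233 0.3983 0.055 ]
(17, [185.35, 160.88]) (25, [155.56, 229.88]) [0.4161 0.3661 0.0816]
(13, [189.31, 168.62]) (22, [146.91, 229.32]) [0.4291 0.4066 0.0115]
(13, [189.31, 168.62]) (25, [155.56, 229.88]) [0.4216 0.3735 0.0397]
```

```bash
python3 - <<'E'
from cell import bot
print(bot.sign_off())
E
```

```text
the job is handed in; nothing more can be done
None
```

The cassette is in the steel tray, flat and the right way up, and the job is handed in at about 24 s of the 69 s allowed.

- **Guard:** I swung it back along its arc to about 1.80 rad, and the pictures show it lying over the case. Its free corner overhangs the case's -y side a little.
- **Snap tab:** I pressed it in about 10 mm (4.6 N, then about 6 N at the stop) and raised that end, still pressed, to about 0.19 rad. The force along the press rose to about 10 N by the top. I then let it settle ajar on its catch.
- **Unhooking:** I gripped the cassette at its middle and tilted it to about 0.31 rad. It pushed against the stop rib with up to 10 N, so I eased it off. I drew it 12 mm towards +y until the picture showed the tongue clear of the bar, then lifted it.
- **Laying down:** It touched the tray floor with about 6 N at most before I opened the fingers and moved the arm clear.

**Last checks:** Two points on the cassette's top came out at 38 and 40 mm above the bench, against 37 mm expected. That is level within the measuring error. The tab's lip came out at 55 mm, as expected. By my estimate the tab end clears the tray wall by about 6 mm. Comparing the first and last side pictures, only the arm, guard, pump head and tray contents changed; the loose items stood as before.

The force reading stayed slightly upward while I raised the tab end, where I expected a small downward load. I relied on the pictures instead, and they showed it rising.

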